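Make up a spindle spacer set on its storage carrier

TASK

Swing the yellow keeper arm of the carrier open, and build up the spacer set on the post: first the large black collar, fully home on the plate, then every brass spacer from the red tray, then the blue end collar on top, all lying flat. Then swing the keeper arm shut over the post until it rests against the back of its catch. Leave the bolts, the fitting and the grey washer in the tray, and do not disturb the other things on the bench.

Things in the scene. Friction and masses are not known exactly. Their poses are not given: they have to be found in the camera images.
- carrier: fixed carrier: grey plate 170 (x) x 110 (y) x 12 mm, origin under its centre on the bench. In its frame: steel post at x = y = 0 (diameter 20, 74 mm tall above the plate, top 8 mm tapering to diameter 10); blue hinge pillar (diameter 18, 91 mm high) at x = +65 mm; blue catch pillar (16 x 22 mm, 107 mm high, yellow fork on top, open to -y) at x = -65 mm
- post_foot (a point): centre of the post's foot, on the top face of the plate (12 mm above the bench); axes as the carrier
- post_tip (a point): centre of the post's top, 86 mm above the bench
- keeper (a joint): yellow keeper arm on an upright hinge, rad: 0 = shut (points along the carrier's -x, over the post, against the back of the catch fork), up to 1.7 = open, towards the carrier's -y. Stays where left (light friction). Arm 13 mm wide, 8 thick, underside 91 mm above the bench: it bars the post unless swung well open
- keeper_knob (a point): middle of the upright black grip knob (diameter 16 mm, 30 mm tall, top 129 mm and bottom 99 mm above the bench, this point 114 mm) on the arm, 160 mm from the hinge, beyond the catch
- keeper_hinge (a point): point on the keeper's upright hinge axis, 95 mm above the bench, at the carrier's x = +65 mm
- tray: fixed shallow red tray 250 (x) x 310 (y) x 28 mm high outside, walls and floor 4 mm thick; origin at the centre of its underside
- base_collar: black steel collar, outer diameter 58, hole 23, 12 mm thick, lying flat on the bench; origin at its centre, z its axis. It goes on the post first
- end_collar: blue plastic collar, outer diameter 42, hole 23, 14 mm thick, lying flat on the bench; origin at its centre, z its axis. It goes on the post last
- spacer1: brass spacer ring, outer diameter 48, hole 23, 10 mm thick, lying flat in the tray; origin at its centre, z its axis. Two to four of the four spacers are present
- spacer2: brass spacer ring, outer diameter 48, hole 23, 10 mm thick, lying flat in the tray; origin at its centre, z its axis. Two to four of the four spacers are present
- spacer3: brass spacer ring, outer diameter 48, hole 23, 10 mm thick, lying flat in the tray; origin at its centre, z its axis. Two to four of the four spacers are present
- spacer4: brass spacer ring, outer diameter 48, hole 23, 10 mm thick, lying flat in the tray; origin at its centre, z its axis. Two to four of the four spacers are present
- washer: grey steel washer in the tray, outer diameter 40, hole 16, 5 mm thick, not wanted; origin at its centre
- bolt1: dark hex bolt lying in the tray, 54 mm long along its x (from -29 to +25 mm), head diameter 20 at its -x end, shank 12; not wanted
- bolt2: as bolt1
- fitting: black stepped round fitting in the tray, diameter 26, 24 mm tall; origin at the centre of its underside; not wanted
- tub: white grease tub standing at the back, diameter 90, 100 mm tall, origin under its centre; leave alone
- spray: red spray can standing at the back, diameter 58, 190 mm tall, origin under its centre; leave alone
- tin: low green tin standing at the back, diameter 56, 35 mm tall, origin under its centre; leave alone
- wrench: wrench 170 mm long, lying beside the carrier on the bench, origin near its middle; leave alone
Mind the look-alikes: they are no part of the job. What is shaped like the spacer4 but green, orange or white is not meant.

How it is judged:
On the way, in this order (a step that is already met when the one before it is completed fails the run):
1. the keeper arm is swung open (more than 1.1 rad), clear of the post (value of joint keeper above 1.1 rad), for 0.2 s.
2. the black collar lies home on the plate, over the post (horizontal distance between base_collar and post_foot below 0.004 m and z of base_collar in the frame of post_foot between 0.003 and 0.0085 m and (angle between base_collar's own z axis and vertical below 0.06 rad or angle between base_collar's own z axis and vertical above 3.08 rad) and linear speed of base_collar below 0.05 m/s), for 0.2 s.
3. all brass spacers present lie flat on the post, above the black collar (all of step 2 and horizontal distance between each of spacer1, spacer2, spacer3, spacer4 and post_foot below 0.004 m and z of spacer1 in the frame of post_foot between 0.014 and 0.0495 m and (angle between spacer1's own z axis and vertical below 0.06 rad or angle between spacer1's own z axis and vertical above 3.08 rad) and linear speed of each of spacer1, spacer2, spacer3, spacer4 below 0.05 m/s and z of spacer2 in the frame of post_foot between 0.014 and 0.0495 m and (angle between spacer2's own z axis and vertical below 0.06 rad or angle between spacer2's own z axis and vertical above 3.08 rad) and z of spacer3 in the frame of post_foot between 0.014 and 0.0495 m and (angle between spacer3's own z axis and vertical below 0.06 rad or angle between spacer3's own z axis and vertical above 3.08 rad) and z of spacer4 in the frame of post_foot between 0.014 and 0.0495 m and (angle between spacer4's own z axis and vertical below 0.06 rad or angle between spacer4's own z axis and vertical above 3.08 rad)), for 0.2 s.
4. the blue end collar lies flat on top of the spacers (all of step 3 and horizontal distance between end_collar and post_foot below 0.004 m and z of end_collar in the frame of post_foot between 0.033 and 0.0615 m and (angle between end_collar's own z axis and vertical below 0.06 rad or angle between end_collar's own z axis and vertical above 3.08 rad) and linear speed of end_collar below 0.05 m/s and (z of end_collar in the frame of spacer1 above 0.008 m or (angle between spacer1's own z axis and vertical above 3.08 rad and z of end_collar in the frame of spacer1 below -0.008 m)) and (z of end_collar in the frame of spacer2 above 0.008 m or (angle between spacer2's own z axis and vertical above 3.08 rad and z of end_collar in the frame of spacer2 below -0.008 m)) and (z of end_collar in the frame of spacer3 above 0.008 m or (angle between spacer3's own z axis and vertical above 3.08 rad and z of end_collar in the frame of spacer3 below -0.008 m)) and (z of end_collar in the frame of spacer4 above 0.008 m or (angle between spacer4's own z axis and vertical above 3.08 rad and z of end_collar in the frame of spacer4 below -0.008 m))), for 0.2 s.
5. the keeper arm is shut, resting in its catch (value of joint keeper below 0.05 rad), for 0.2 s.
At the end, for the whole second after the job is handed in: Keeper shut (under 0.05 rad) and still; on the post, in order, black collar, all brass spacers present, blue collar: each within 4 mm of its axis, flat within 0.06 rad, down and at rest (centres under 8.5, 49.5 and 61.5 mm above the plate) (all of step 4 and value of joint keeper below 0.05 rad and velocity of joint keeper below 0.05 rad/s); the robot touches nothing.
It fails at once if a bystander on the bench was moved by more than 30 mm (distance of any of tub, spray, tin, wrench from where it was at the start of the episode above 0.03 m).
It fails at once if a bolt, the fitting or the washer was taken out of the tray (z of any of washer, bolt1, bolt2, fitting in the frame of tray above 0.06 m).
Of spacer1, spacer2, spacer3, spacer4 only 2 to 4 are there at a start; the rules pass over those that are not, and their reading is None.
At some moment in a run one of base_collar, end_collar, spacer1, spacer2, spacer3, spacer4 may be knocked a few centimetres aside while the robot is not near it.
It also fails if it takes over 210 s, if anything falls off the work surface, if the arm or the gripper's body presses on something with over 40 N, if the wrist force passes 120 N, or if a joint passes its speed limit or range.

ROBOT

A 6-joint arm with a two-finger parallel gripper is mounted at the origin on the work surface. World frame = base frame: x ahead of the robot, y to its left, z up, the work surface at z = 0. Lengths are in m, angles in rad, forces in N, time in s.
With the tool pointing down it reaches from about 0.3 to 0.875 m from the base axis. Payload 6.4 kg.
Tool frame: the origin (TCP) lies midway between the tips of the shut fingers; the grasp point (between the pads) lies 19 mm behind it; z points along the fingers, y is the line along which they close (so a half turn about z gives the same grasp; the last joint's range is limited). The gripper opens to 85 mm and grips with 20 to 120 N. Pads are 22 mm wide; open, the fingers measure 114 mm over their backs; the gripper's body (76 mm by 85 mm) begins 54 mm behind the grasp point. The pads swing forward as they close: fully open they stand 13 mm farther back than shut.
Start: joints at [-1.328, 0.181, 1.607, -0, 1.354, -0.206], TCP at [0.25, -0.518, 0.231] pointing down, gripper open.
Joint ranges: [-2.99, 2.99], [-0.89, 2.07], [0.3, 2.58], [-1.14, 4.28], [0, 2.63], [-3.12, 3.12]. Speed limits (rad/s): [2.57, 2.57, 3.01, 3.14, 3.14, 3.14].

INTERFACE

Orientations are given as a unit quaternion [w, x, y, z].
In Python, from bench import get_obs, camera, hand_in gives the robot as it stands.
- The arm moves only by the tool carry_out, never from a script. Its argument "plan" is a list that holds one entry, the list of rows, each a list of 7 numbers: the shift along the world's x, y, z in m, then the turn, a rotation vector about the world's x, y, z in rad, then the opening, from 0 (shut) to 1 (fully open). In form: [[[x, y, z, rx, ry, rz, hand], ...]]. A call has exactly 5 rows; each row is the pose to reach, as a shift and turn from the pose commanded when the call began; what a row does not reach only later rows make up. A row lasts 1/12 s, in which the tool goes at most 41.7 mm and 7.16 degrees, less where a joint would pass 70% of its speed; a pose out of reach is approached as far as the arm can. A call with a gripper value outside its range is refused whole. The fingers move at their own pace and stop on an object; the grip force is fixed at half the most. Time passes only in rows, so rows that repeat a pose let the fingers close, or fill a call up. It gives the time, the measured TCP pose, the force, the opening and the grip force at its end, in the units of the state.
- get_obs(): the state, without advancing time (a new reading comes with each control period).
- camera(name): name is "scene" or "top" or "wrist"; returns a dict with "pixels" (384x512x3 uint8, red, green, blue), "z_map" (384x512 float32, m along the optical axis (not along the pixel's ray), 0 where there is no reading), "camera_matrix" (3x3 intrinsics, pixels), "k1" (the pictures are not rectified: a ray, as slopes to the right and down, at radius r is drawn at 1 + k1 r^2 times it, then the intrinsics apply), "cam_to_world" (4x4, takes a point from camera to world coordinates). Camera axes: x right, y up, looking along -z (the intrinsics and any distortion apply to the point x, -y, -z); pixel columns grow to the right and rows downward; lengths in m; the calibration is good to about 2 mm. A picture is of the moment at which its call begins.
- hand_in(): hands the job in; it is judged then, once.
The state is a dict: "time_s": time; "q": joint angles; "dq": joint speeds; "joint_efforts": joint torques, N m; "eef_pos": TCP position; "eef_rot": TCP orientation; "wrist_force": force on the tool from outside, world axes, zero at the start; "torque": the same for the moment, N m; "opening": opening from 0.0 (shut) to 1.0 (fully open); "grasp_force": force on a finger pad.
Only numpy, scipy, OpenCV 4.12 (cv2) and the standard library are available. Lean on these libraries where they do the work, as an engineer would, in place of code of your own. Each camera call takes 0.05 s, during which the arm holds its last target. There are 200 camera calls.

## Working session

There is one attempt and no reset: what is moved stays moved. The work goes in short steps, Python scripts to look and compute and a tool call to move; the robot and the scene stay as the last step left them, time stands still between calls to the robot, and variables do not carry over. Pictures are saved under pics/ and viewed, at most 14 in all, crops included, and the job is handed in when it is done.

Besides the shell and the picture viewer there is one more tool, called after "Request:" as a command line: name --argument value ..., lists and objects as JSON in quotes. carry_out: Moves the arm, as the interface text tells. Its arguments: {"type":"object","properties":{"plan":{"type":"array","items":{"type":"array","items":{"type":"array","items":{"type":"number"}}}}},"required":["plan"]}

```bash
mkdir -p pics; ls
cat > h.py <<'E'
import numpy as np, cv2
from bench import get_obs, camera, hand_in
def snap(name,fn=None):
    c=camera(name)
    if fn: cv2.imwrite('pics/'+fn,cv2.cvtColor(c['pixels'],cv2.COLOR_RGB2BGR))
    np.savez('/tmp/'+name+'.npz',**c); return c
def world(c):
    "HxWx3 world points from depth"
    K=c['camera_matrix'];h,w=c['z_map'].shape
    u,v=np.meshgrid(np.arange(w),np.arange(h))
    p=cv2.undistortPoints(np.stack([u,v],-1).reshape(-1,1,2).astype(np.float64),K,np.array([float(c['k1']),0,0,0,0])).reshape(h,w,2)
    z=c['z_map']; P=np.stack([p[...,0]*z,-p[...,1]*z,-z,np.ones_like(z)],-1)
    return (P@c['cam_to_world'].T)[...,:3]
E
python3 - <<'E'
from h import *
s=snap('scene','s0.png'); t=snap('top','t0.png'); 
for c in (s,t): print(c['k1'],c['camera_matrix'].round(1).tolist(),c['cam_to_world'].round(3).tolist())
o=get_obs(); print(o)
a=np.hstack([s['pixels'],t['pixels']])
E
```

```text
pics
0.04150059536840881 [[365.5, 0.0, 258.7], [0.0, 365.5, 191.7], [0.0, 0.0, 1.0]] [[-0.289, -0.813, 0.506, 1.063], [0.957, -0.24, 0.162, 0.189], [-0.01, 0.531, 0.847, 0.951], [0.0, 0.0, 0.0, 1.0]]
-0.08504021726225086 [[383.9, 0.0, 256.7], [0.0, 383.9, 196.5], [0.0, 0.0, 1.0]] [[-0.02, 0.993, -0.116, 0.436], [-1.0, -0.02, 0.001, 0.028], [-0.002, 0.116, 0.993, 1.112], [0.0, 0.0, 0.0, 1.0]]
{'time_s': 0.1, 'q': array([-1.32829823e+00,  1.81466885e-01,  1.60791648e+00,  9.84733598e-06,
        1.35379832e+00, -2.06276300e-01]), 'dq': array([ 2.35842493e-04,  6.97328804e-04, -2.09570817e-03,  1.03482380e-03,
       -2.89140439e-04,  7.06423236e-05]), 'joint_efforts': array([ 9.32071234e-04, -4.45876658e+01, -3.52237737e+01, -2.30598926e-04,
        4.13883230e-03,  3.71470321e-06]), 'eef_pos': array([ 0.24937879, -0.51755309,  0.23047007]), 'eef_rot': array([-7.94473244e-04,  9.74930573e-01,  2.22507858e-01, -9.58205440e-06]), 'wrist_force': array([ 0.00696728, -0.37679418, -0.25327309]), 'torque': array([ 0.067755  , -0.00504451,  0.07439383]), 'grasp_force': 0.0, 'opening': 0.9976945125429958}
```

View pics/t0.png

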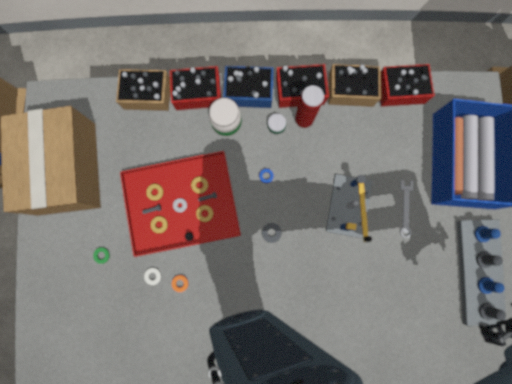

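View pics/s0.png

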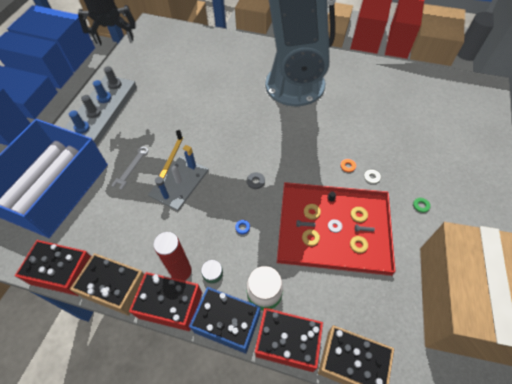

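Top view: four brass spacers in the tray at (154,191), (200,185), (205,214) and (159,225). The grey washer is at (180,205). Black collar is at (271,232), the blue one at (266,175), and the keeper knob at (367,239). The look-alikes are green (101,255), white (152,276) and orange (180,283), all outside the tray. The scene view shows the same layout: brass at (312,211), (359,214), (311,238) and (359,243). Next I'll measure from both views and make one enlarged crop.

```bash
cat >> h.py <<'E'
def masks(c):
    hsv=cv2.cvtColor(c['pixels'],cv2.COLOR_RGB2HSV);H,S,V=cv2.split(hsv)
    return dict(yellow=(H>18)&(H<32)&(S>110)&(V>90), blue=(H>100)&(H<125)&(S>130)&(V>60), dark=(V<110)&(S<90))
def blobs(c,m,box=None,amin=20):
    W=world(c);m=m&(c['z_map']>0)
    if box is not None: m=m&(W[...,0]>box[0])&(W[...,0]<box[1])&(W[...,1]>box[2])&(W[...,1]<box[3])
    n,l,st,ce=cv2.connectedComponentsWithStats(m.astype(np.uint8),connectivity=8)
    out=[]
    for i in range(1,n):
        if st[i,4]<amin: continue
        P=W[l==i]; out.append((ce[i].round(0),st[i,4],P.min(0).round(3),P.max(0).round(3),np.median(P,0).round(4),P))
    return out
E
python3 - <<'E'
from h import *
for n in('scene','top'):
    c=dict(np.load('/tmp/'+n+'.npz'));M=masks(c)
    for k in('yellow','blue'):
        for b in blobs(c,M[k],(0.2,0.75,-0.5,0.5)):
            P=b[5]; (x,y),r=cv2.minEnclosingCircle(P[P[:,2]>np.median(P[:,2])-.006][:,:2].astype(np.float32))
            print(n,k,b[0],b[1],b[2],b[3],b[4],'circ',round(x,4),round(y,4),round(r,4))
    W=world(c)
    for b in blobs(c,(W[...,2]>0.006)&(W[...,2]<.03),(0.2,0.75,-0.45,0.1),30): print(n,'low',*b[:5])
    for b in blobs(c,(W[...,2]>0.06)&(W[...,2]<.14),(0.3,0.75,-0.45,0),8): print(n,'high',*b[:5])
t=cv2.imread('pics/t0.png'); s=cv2.imread('pics/s0.png')
a=cv2.resize(t[140:270,110:250],(560,520),interpolation=cv2.INTER_CUBIC); 
cv2.imwrite('pics/c0.png',a)
b=np.vstack([cv2.resize(t[160:250,310:430],(720,540),interpolation=cv2.INTER_CUBIC)]); cv2.imwrite('pics/c1.png',b)
E
```

```text
scene yellow [170. 160.] 174 [ 0.439 -0.313  0.001] [ 0.587 -0.247  0.104] [ 0.5239 -0.2551  0.0987] circ 0.5129 -0.2513 0.0744
scene yellow [188. 149.] 45 [ 0.464 -0.229  0.088] [ 0.482 -0.21   0.112] [ 0.4745 -0.2157  0.1062] circ 0.473 -0.2202 0.0108
scene yellow [312. 211.] 110 [0.499 0.157 0.006] [0.544 0.199 0.018] [0.5222 0.1787 0.0131] circ 0.5216 0.1776 0.0233
scene yellow [359. 214.] 139 [0.468 0.287 0.003] [0.514 0.331 0.017] [0.4926 0.3102 0.0128] circ 0.4915 0.3098 0.0236
scene yellow [311. 237.] 131 [0.583 0.171 0.009] [0.628 0.214 0.018] [0.6057 0.1943 0.0133] circ 0.6049 0.1923 0.0238
scene yellow [358. 244.] 153 [0.566 0.302 0.007] [0.609 0.345 0.019] [0.5885 0.3236 0.0132] circ 0.586 0.3236 0.0228
scene blue [ 86. 165.] 1114 [ 0.534 -0.5    0.003] [ 0.664 -0.485  0.132] [ 0.5941 -0.4938  0.0759] circ 0.599 -0.4963 0.0649
scene blue [190. 161.] 68 [ 0.472 -0.228  0.019] [ 0.483 -0.209  0.084] [ 0.4786 -0.2161  0.0488] circ 0.4775 -0.2188 0.0096
scene blue [164. 192.] 45 [ 0.599 -0.254  0.019] [ 0.606 -0.245  0.084] [ 0.603  -0.2478  0.0509] circ 0.6022 -0.2493 0.0049
[... 2000 characters left out ...]
-0.17   0.028] [ 0.5233 -0.2236  0.0122]
top low [367. 193.] 164 [ 0.501 -0.308  0.008] [ 0.606 -0.283  0.02 ] [ 0.5719 -0.2924  0.0124]
top low [406. 206.] 307 [ 0.438 -0.432  0.006] [ 0.605 -0.386  0.014] [ 0.5275 -0.4072  0.0082]
top low [236. 220.] 80 [0.449 0.076 0.006] [0.561 0.1   0.03 ] [0.4951 0.0885 0.0261]
top low [271. 233.] 266 [ 0.432 -0.041  0.007] [0.487 0.014 0.017] [ 0.4587 -0.0125  0.0119]
top high [363. 207.] 385 [ 0.43  -0.265  0.061] [ 0.609 -0.242  0.132] [ 0.5197 -0.254   0.0994]
top high [354. 204.] 54 [ 0.523 -0.248  0.061] [ 0.541 -0.23   0.088] [ 0.5317 -0.2368  0.0813]
top high [350. 226.] 87 [ 0.46  -0.233  0.06 ] [ 0.48  -0.209  0.111] [ 0.4698 -0.2172  0.1053]
```

View pics/c0.png

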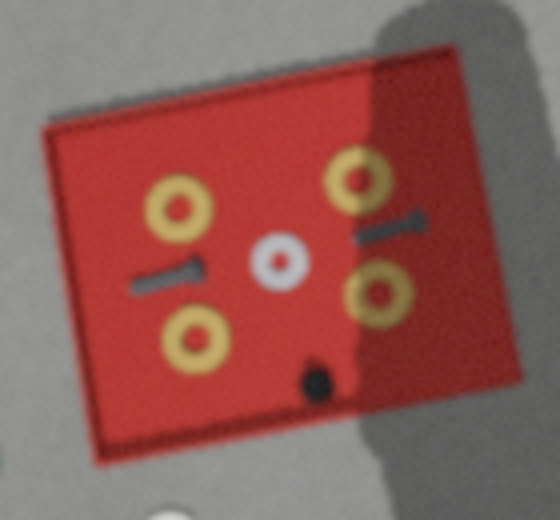

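View pics/c1.png

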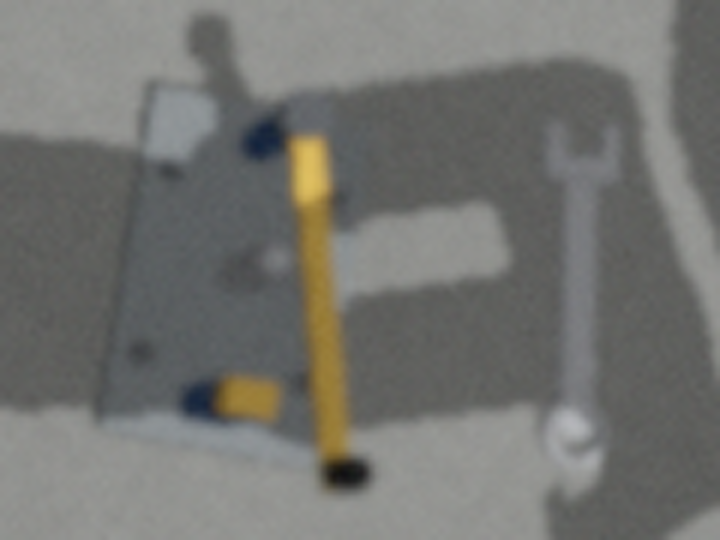

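The crops confirm four brass rings in the tray, apart from the grey washer at crop (280,262), the bolts at (168,277) and (392,228), and the fitting at (317,385). The keeper is ajar: knob at crop (345,472), post tip at (275,258). Next: fit knob, fork, post tip, plate orientation and tray axis.

Run:
```python
from h import *
for n in('scene','top'):
    c=dict(np.load('/tmp/'+n+'.npz'));W=world(c)
    x,y,z=W[...,0],W[...,1],W[...,2]
    def med(m,t):
        P=W[m]; print(n,t,len(P),P.min(0).round(4),P.max(0).round(4),'mid',((P.min(0)+P.max(0))/2).round(4))
    car=(x>.4)&(x<.65)&(y>-.35)&(y<-.15)
    med(car&(z>.122)&(z<.135),'knob')
    med((x>.52)&(x<.56)&(y>-.248)&(y<-.225)&(z>.083)&(z<.088),'tip')
    med((x>.52)&(x<.56)&(y>-.248)&(y<-.225)&(z>.065)&(z<.088),'post')
    med((x>.45)&(x<.5)&(y>-.24)&(y<-.2)&(z>.1)&(z<.115),'fork')
    med((x>.58)&(x<.62)&(y>-.27)&(y<-.235)&(z>.095)&(z<.11),'hingetop')
    P=W[car&(z>.008)&(z<.016)][:,:2].astype(np.float32); print(cv2.minAreaRect(P))
    hsv=cv2.cvtColor(c['pixels'],cv2.COLOR_RGB2HSV)
    m=((hsv[...,0]<6)|(hsv[...,0]>174))&(hsv[...,1]>140)&(x>.35)&(x<.68)&(y>.06)&(y<.42)&(z<.03)
    P=W[m][:,:2].astype(np.float32); print('tray',cv2.minAreaRect(P))
```

```text
scene knob 24 [ 0.4315 -0.2664  0.1222] [ 0.4462 -0.2515  0.1321] mid [ 0.4388 -0.259   0.1271]
scene tip 12 [ 0.5308 -0.2446  0.0834] [ 0.5398 -0.2335  0.0878] mid [ 0.5353 -0.239   0.0856]
scene post 46 [ 0.5252 -0.2479  0.0654] [ 0.5438 -0.2299  0.0878] mid [ 0.5345 -0.2389  0.0766]
scene fork 44 [ 0.4616 -0.2323  0.1001] [ 0.4815 -0.2094  0.1115] mid [ 0.4716 -0.2208  0.1058]
scene hingetop 68 [ 0.5805 -0.265   0.0955] [ 0.61   -0.2409  0.1068] mid [ 0.5952 -0.253   0.1012]
((0.533296525478363, -0.24019721150398254), (0.11093692481517792, 0.17173223197460175), 78.69297790527344)
tray ((0.5512413382530212, 0.24957764148712158), (0.2521805167198181, 0.3064036965370178), 10.370587348937988)
top knob 35 [ 0.4296 -0.2647  0.1221] [ 0.4426 -0.2496  0.1323] mid [ 0.4361 -0.2571  0.1272]
top tip 20 [ 0.5268 -0.2468  0.0836] [ 0.5379 -0.2331  0.0879] mid [ 0.5324 -0.24    0.0857]
top post 49 [ 0.5228 -0.2475  0.0674] [ 0.5409 -0.2307  0.0879] mid [ 0.5318 -0.2391  0.0776]
top fork 56 [ 0.4618 -0.2332  0.1005] [ 0.478  -0.2092  0.1109] mid [ 0.4699 -0.2212  0.1057]
top hingetop 72 [ 0.5815 -0.2624  0.0954] [ 0.6087 -0.2416  0.1073] mid [ 0.5951 -0.252   0.1014]
((0.5324994325637817, -0.2386002391576767), (0.10910213738679886, 0.17117540538311005), 77.89921569824219)
tray ((0.5492112040519714, 0.2503722906112671), (0.24811214208602905, 0.3081073462963104), 10.205175399780273)
```

Request:
carry_out --plan '[[[0.024,0.033,0,0,0,-0.05,0.6],[0.048,0.066,0,0,0,-0.12,0.6],[0.072,0.099,0,0,0,-0.2,0.6],[0.096,0.132,0,0,0,-0.28,0.6],[0.12,0.165,0,0,0,-0.412,0.6]]]'

```text
time_s: 0.52
eef_pos: [0.3683, -0.3537, 0.2309]
eef_rot: [-0.0, 1.0, 0.025, -0.0]
wrist_force: [0.7, -0.4, -0.4]
opening: 0.595
grasp_force: 0.0
```

Request:
carry_out --plan '[[[0.02,0.03,0,0,0,0,0.6],[0.04,0.06,0,0,0,0,0.6],[0.068,0.0945,0,0,0,0,0.6],[0.068,0.0945,0,0,0,0,0.6],[0.068,0.0945,0,0,0,0,0.6]]]'

```text
time_s: 0.93
eef_pos: [0.4366, -0.2592, 0.231]
eef_rot: [-0.0, 1.0, 0.029, -0.0]
wrist_force: [-0.1, -0.6, -0.4]
opening: 0.599
grasp_force: 0.0
```

Run:
```python
from h import *
c=snap('wrist','w0.png');print(c['cam_to_world'].round(4).tolist(), c['k1'],c['camera_matrix'].round(1).tolist())
o=get_obs();print(o['eef_pos'],o['eef_rot'],o['opening'],o['q'])
W=world(c);x,y,z=W[...,0],W[...,1],W[...,2]
def med(m,t):
    P=W[m]; print(t,len(P),*( [P.min(0).round(4),P.max(0).round(4),'mid',((P.min(0)+P.max(0))/2).round(4)] if len(P) else []))
car=(x>.4)&(x<.65)&(y>-.35)&(y<-.15)&(c['z_map']>.02)
med(car&(x<.46)&(z>.122)&(z<.135),'knob')
med((x>.51)&(x<.56)&(y>-.26)&(y<-.215)&(z>.08)&(z<.089),'tip')
med((x>.45)&(x<.5)&(y>-.24)&(y<-.2)&(z>.1)&(z<.115),'fork')
```

```text
[[0.0577, 0.9485, 0.3114, 0.5161], [-0.9983, 0.0546, 0.0184, -0.2544], [0.0005, -0.3119, 0.9501, 0.3734], [0.0, 0.0, 0.0, 1.0]] -0.05663683952107895 [[270.0, 0.0, 258.0], [0.0, 270.0, 184.4], [0.0, 0.0, 1.0]]
[ 0.43581737 -0.26064304  0.23101227] [-2.05555132e-05  9.99595774e-01  2.84284294e-02 -3.36938089e-04] 0.5984170794963513 [-7.72803499e-01  2.98744714e-02  1.77289450e+00 -4.67861335e-04
  1.33932213e+00  7.41235751e-01]
knob 226 [ 0.4272 -0.266   0.1223] [ 0.4429 -0.2504  0.1301] mid [ 0.435  -0.2582  0.1262]
tip 236 [ 0.5225 -0.2477  0.08  ] [ 0.5399 -0.2311  0.088 ] mid [ 0.5312 -0.2394  0.084 ]
fork 384 [ 0.4587 -0.2329  0.1001] [ 0.4787 -0.2084  0.1086] mid [ 0.4687 -0.2206  0.1043]
```

Run:
```python
import numpy as np
h=np.array([.596,-.2526]);p=lambda a:.16*np.array([np.cos(np.radians(a)),np.sin(np.radians(a))])
for s in(182,207,232):
    print([list((p(s+5*k)-p(s)).round(3))+[round(np.radians(5*k),3)] for k in range(1,6)])
```

```text
[[np.float64(0.001), np.float64(-0.014), np.float64(0.087)], [np.float64(0.003), np.float64(-0.028), np.float64(0.175)], [np.float64(0.007), np.float64(-0.041), np.float64(0.262)], [np.float64(0.012), np.float64(-0.054), np.float64(0.349)], [np.float64(0.017), np.float64(-0.067), np.float64(0.436)]]
[[np.float64(0.007), np.float64(-0.012), np.float64(0.087)], [np.float64(0.015), np.float64(-0.024), np.float64(0.175)], [np.float64(0.024), np.float64(-0.034), np.float64(0.262)], [np.float64(0.033), np.float64(-0.044), np.float64(0.349)], [np.float64(0.044), np.float64(-0.053), np.float64(0.436)]]
[[np.float64(0.011), np.float64(-0.008), np.float64(0.087)], [np.float64(0.023), np.float64(-0.015), np.float64(0.175)], [np.float64(0.036), np.float64(-0.021), np.float64(0.262)], [np.float64(0.049), np.float64(-0.026), np.float64(0.349)], [np.float64(0.063), np.float64(-0.03), np.float64(0.436)]]
```

Request:
carry_out --plan '[[[0,0.001,-0.035,0,0,0,0.6],[0,0.001,-0.07,0,0,0,0.6],[0,0.001,-0.105,0,0,0,0.6],[0,0.001,-0.128,0,0,0,0.6],[0,0.001,-0.128,0,0,0,0.6]]]'

```text
time_s: 1.4
eef_pos: [0.4314, -0.259, 0.098]
eef_rot: [-0.004, 1.0, 0.026, -0.004]
wrist_force: [-1.5, 1.6, 0.1]
opening: 0.6
grasp_force: 0.0
```

Request:
carry_out --plan '[[[0.001,-0.014,0.003,0,0,0.087,0.6],[0.003,-0.028,0.003,0,0,0.175,0.6],[0.007,-0.041,0.003,0,0,0.262,0.6],[0.012,-0.054,0.003,0,0,0.349,0.6],[0.017,-0.067,0.003,0,0,0.436,0.6]]]'

```text
time_s: 1.82
eef_pos: [0.4524, -0.3298, 0.1081]
eef_rot: [0.001, 0.97, 0.244, 0.0]
wrist_force: [-0.1, 0.4, -0.1]
opening: 0.598
grasp_force: 0.3
```

Request:
carry_out --plan '[[[0.007,-0.012,0,0,0,0.087,0.6],[0.015,-0.024,0,0,0,0.175,0.6],[0.024,-0.034,0,0,0,0.262,0.6],[0.033,-0.044,0,0,0,0.349,0.6],[0.044,-0.053,0,0,0,0.436,0.6]]]'

```text
time_s: 2.23
eef_pos: [0.4962, -0.383, 0.1081]
eef_rot: [0.001, 0.894, 0.448, -0.0]
wrist_force: [-0.2, -0.1, 0.4]
opening: 0.601
grasp_force: 0.3
```

Request:
carry_out --plan '[[[0.011,-0.008,0,0,0,0.087,0.6],[0.023,-0.015,0,0,0,0.175,0.6],[0.036,-0.021,0,0,0,0.262,0.6],[0.049,-0.026,0,0,0,0.349,0.6],[0.063,-0.03,0,0,0,0.436,0.6]]]'

```text
time_s: 2.65
eef_pos: [0.5593, -0.4129, 0.1082]
eef_rot: [0.001, 0.776, 0.63, -0.0]
wrist_force: [-0.4, 0.2, -0.5]
opening: 0.601
grasp_force: 0.3
```

Request:
carry_out --plan '[[[0,0,0,0,0,0,0.6],[0,0,0,0,0,0,0.6],[-0.005,0,0,0,0,0,0.6],[-0.005,0,0.05,0,0,0,0.8],[-0.005,0,0.09,0,0,0,0.8]]]'

```text
time_s: 3.07
eef_pos: [0.5511, -0.4087, 0.1868]
eef_rot: [-0.004, 0.778, 0.629, -0.001]
wrist_force: [2.2, -0.3, 0.9]
opening: 0.799
grasp_force: 0.0
```

Run:
```python
from h import *
c=snap('top','t1.png');o=get_obs();print(o['eef_pos'],o['eef_rot'],o['opening'],o['q'],o['wrist_force'])
for n in('top','scene'):
    c=snap(n);W=world(c);x,y,z=W[...,0],W[...,1],W[...,2]
    for b in blobs(c,masks(c)['yellow'],(.4,.65,-.45,-.15)): print(n,*b[:5])
cv2.imwrite('pics/s1.png',cv2.resize(c['pixels'][110:230,80:270,::-1],(760,480),interpolation=cv2.INTER_CUBIC))
```

```text
[ 0.55569018 -0.41306937  0.20048789] [5.06690974e-03 7.77647188e-01 6.28680453e-01 2.56315350e-04] 0.7986090874439685 [-8.10048749e-01  4.54755088e-01  1.31949672e+00 -3.14948104e-04
  1.35719870e+00 -5.98918502e-01] [ 2.53691083 -3.40981107  7.14674431]
top [389. 188.] 224 [ 0.543 -0.399  0.095] [ 0.595 -0.264  0.104] [ 0.5699 -0.3308  0.0994]
top [350. 226.] 47 [ 0.464 -0.23   0.085] [ 0.478 -0.209  0.113] [ 0.47   -0.2165  0.1074]
scene [188. 149.] 50 [ 0.461 -0.233  0.09 ] [ 0.48  -0.209  0.111] [ 0.4728 -0.2169  0.1057]
scene [137. 167.] 186 [ 0.497 -0.428 -0.   ] [ 0.597 -0.264  0.105] [ 0.5727 -0.3315  0.099 ]
```

Request:
carry_out --plan '[[[-0.007,0.028,0.01,0,0,-0.11,0.9],[-0.014,0.056,0.02,0,0,-0.22,0.9],[-0.021,0.084,0.03,0,0,-0.33,0.9],[-0.028,0.112,0.03,0,0,-0.44,0.9],[-0.035,0.14,0.03,0,0,-0.55,0.9]]]'

```text
time_s: 3.63
eef_pos: [0.518, -0.2692, 0.2194]
eef_rot: [-0.0, 0.92, 0.392, -0.0]
wrist_force: [0.2, 0.7, -0.5]
opening: 0.905
grasp_force: 0.0
```

Request:
carry_out --plan '[[[-0.007,0.028,0,0,0,-0.11,0.9],[-0.014,0.056,0,0,0,-0.22,0.9],[-0.021,0.084,0,0,0,-0.33,0.9],[-0.028,0.112,0,0,0,-0.44,0.9],[-0.035,0.14,0,0,0,-0.55,0.9]]]'

```text
time_s: 4.05
eef_pos: [0.4826, -0.129, 0.2186]
eef_rot: [-0.0, 0.992, 0.127, -0.001]
wrist_force: [0.9, -0.3, 0.3]
opening: 0.9
grasp_force: 0.0
```

Request:
carry_out --plan '[[[-0.007,0.028,-0.01,0,0,-0.11,0.9],[-0.014,0.056,-0.02,0,0,-0.22,0.9],[-0.021,0.084,-0.02,0,0,-0.33,0.9],[-0.025,0.12,-0.02,0,0,-0.466,0.9],[-0.025,0.12,-0.02,0,0,-0.466,0.9]]]'

```text
time_s: 4.47
eef_pos: [0.4567, -0.0063, 0.1982]
eef_rot: [-0.001, 0.995, -0.105, -0.002]
wrist_force: [-0.1, -0.5, -0.3]
opening: 0.902
grasp_force: 0.0
```

```bash
cat >> h.py <<'E'
def ring(c,guess,zlo,zhi,rad=.05,thick=.005):
    "fit circle to top-face points near guess, using robust hull"
    W=world(c);m=(c['z_map']>.02)&(W[...,2]>zlo)&(W[...,2]<zhi)&(np.hypot(W[...,0]-guess[0],W[...,1]-guess[1])<rad)
    P=W[m]; zt=np.median(P[:,2]); 
    (x,y),r=cv2.minEnclosingCircle(P[:,:2].astype(np.float32))
    lo,hi=np.percentile(P[:,:2],1,0),np.percentile(P[:,:2],99,0)
    return dict(n=len(P),z=round(float(zt),4),circ=(round(x,4),round(y,4),round(r,4)),mid=((lo+hi)/2).round(4),span=(hi-lo).round(4))
def st():
    o=get_obs();q=o['eef_rot'];yaw=np.degrees(np.arctan2(2*q[2]**2-1,2*q[1]*q[2]))
    print('t',round(o['time_s'],2),'tcp',o['eef_pos'].round(4),'yaw',round(yaw,1),'open',round(o['opening'],3),'F',o['wrist_force'].round(1),'grip',round(o['grasp_force'],1));return o
E
python3 - <<'E'
from h import *
c=snap('wrist','w1.png');st();print(ring(c,(.461,-.013),.008,.016))
c=snap('top');print(ring(c,(.461,-.013),.009,.016))
E
```

```text
t 4.52 tcp [ 0.4574 -0.0077  0.1985] yaw -101.8 open 0.903 F [-0.5  0.1  1. ] grip 0.0
{'n': 1374, 'z': 0.0117, 'circ': (0.4589, -0.0118, 0.0289), 'mid': array([ 0.4592, -0.012 ]), 'span': array([0.0539, 0.0535])}
  return _methods._mean(a, axis=axis, dtype=dtype,
  ret = ret.dtype.type(ret / rcount)
Traceback (most recent call last):
  File "h.py", line 31, in ring
    lo,hi=np.percentile(P[:,:2],1,0),np.percentile(P[:,:2],99,0)
          ~~~~~~~~~~~~~^^^^^^^^^^^^^
IndexError: index -1 is out of bounds for axis 0 with size 0
```

Request:
carry_out --plan '[[[0.0015,-0.004,-0.035,0,0,0,0.9],[0.0015,-0.004,-0.07,0,0,0,0.9],[0.0015,-0.004,-0.105,0,0,0,0.9],[0.0015,-0.004,-0.14,0,0,0,0.9],[0.0015,-0.004,-0.15,0,0,0,0.9]]]'

```text
time_s: 4.98
eef_pos: [0.4567, -0.0145, 0.0447]
eef_rot: [-0.001, 0.995, -0.102, -0.004]
wrist_force: [-1.6, 1.1, -0.3]
opening: 0.901
grasp_force: 0.0
```

Request:
carry_out --plan '[[[0,0,-0.02,0,0,0,0.9],[0,0,-0.035,0,0,0,0.9],[0,0,-0.045,0,0,0,0.9],[0,0,-0.049,0,0,0,0.9],[0,0,-0.049,0,0,0,0.9]]]'

```text
time_s: 5.4
eef_pos: [0.4608, -0.0148, 0.0004]
eef_rot: [-0.0, 0.995, -0.102, -0.001]
wrist_force: [0.5, -0.5, -0.3]
opening: 0.903
grasp_force: 0.0
```

Request:
carry_out --plan '[[[0,0,0,0,0,0,0.4],[0,0,0,0,0,0,0.4],[0,0,0,0,0,0,0.4],[0,0,0,0,0,0,0.4],[0,0,0,0,0,0,0.4]]]'

```text
time_s: 5.82
eef_pos: [0.4621, -0.0147, 0.0026]
eef_rot: [0.0, 0.995, -0.102, 0.001]
wrist_force: [-3.5, -0.7, 11.3]
opening: 0.639
grasp_force: 60.8
```

Request:
carry_out --plan '[[[0,0,0.01,0,0,0,0.4],[0,0,0.04,0,0,0,0.4],[0,0,0.08,0,0,0,0.4],[0,0,0.12,0,0,0,0.4],[0,0,0.14,0,0,0,0.4]]]'

```text
time_s: 6.23
eef_pos: [0.4633, -0.0148, 0.1463]
eef_rot: [0.001, 0.995, -0.101, 0.004]
wrist_force: [1.7, -0.4, -1.7]
opening: 0.638
grasp_force: 64.3
```

Request:
carry_out --plan '[[[0,0,0,0,0,0,0.4],[0,0,0,0,0,0,0.4],[0,0,0,0,0,0,0.4],[0,0,0,0,0,0,0.4],[0,0,0,0,0,0,0.4]]]'

```text
time_s: 6.65
eef_pos: [0.4598, -0.014, 0.1389]
eef_rot: [-0.0, 0.995, -0.102, -0.002]
wrist_force: [0.4, -0.6, -1.8]
opening: 0.636
grasp_force: 64.3
```

Run:
```python
from h import *
c=snap('wrist','w2.png');o=st();p=o['eef_pos'];W=world(c)
m=(np.hypot(W[...,0]-p[0],W[...,1]-p[1])<.05)&(abs(W[...,2]-p[2])<.03)
print(np.histogram(W[m][:,2]-p[2],bins=12))
```

```text
t 6.7 tcp [ 0.46   -0.0141  0.1391] yaw -101.7 open 0.637 F [ 0.  -0.5 -2. ] grip 64.3
(array([ 122,  238,  238, 1016, 5062,  167,  175,  188,  207,  226,  210,
        256]), array([-2.80341901e-03, -6.99961124e-05,  2.66342678e-03,  5.39684967e-03,
        8.13027257e-03,  1.08636955e-02,  1.35971184e-02,  1.63305412e-02,
        1.90639641e-02,  2.17973870e-02,  2.45308099e-02,  2.72642328e-02,
        2.99976557e-02]))
```

View pics/w2.png

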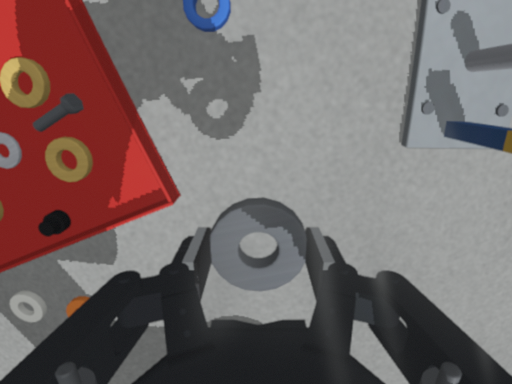

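The wrist view shows the black collar held flat between the pads, hole centred near (258,248).

```bash
cat >> h.py <<'E'
def held(c,p,zlo,zhi):
    "hole centre of held ring: fit a plane-ish top face; use the see-through hole and rim"
    W=world(c);m=(np.hypot(W[...,0]-p[0],W[...,1]-p[1])<.033)&(W[...,2]>p[2]+zlo)&(W[...,2]<p[2]+zhi)
    m=m.astype(np.uint8); P=W[m>0]; A=np.c_[P[:,:2]-P[:,:2].mean(0),np.ones(len(P))]
    s=np.linalg.lstsq(A,P[:,2],rcond=None)[0]; zt=np.median(P[:,2])
    cs,h=cv2.findContours(m,cv2.RETR_CCOMP,cv2.CHAIN_APPROX_NONE)
    for ct,hh in zip(cs,h[0]):
        if hh[3]>=0 and cv2.contourArea(ct)>150:
            Q=np.array([W[v,u] for u,v in ct[:,0]]); Q=Q[abs(Q[:,2]-zt)<.003][:,:2]
            (x,y),r=cv2.minEnclosingCircle(Q.astype(np.float32)); print('hole',round(x,4),round(y,4),round(r,4),'rel tcp',round(x-p[0],4),round(y-p[1],4))
    print('top rel tcp',round(zt-p[2],4),'slopes',s[:2].round(3),'n',len(P))
E
python3 - <<'E'
from h import *
c=dict(np.load('/tmp/wrist.npz'));o=st();held(c,o['eef_pos'],.005,.0125)
W=world(c);x,y,z=W[...,0],W[...,1],W[...,2]
for n in('top',):
    c=snap(n);W=world(c);x,y,z=W[...,0],W[...,1],W[...,2]
    P=W[(np.hypot(x-.533,y+.239)<.03)&(z>.083)&(z<.09)];print(len(P),P.min(0),P.max(0))
E
```

```text
t 6.7 tcp [ 0.46   -0.0141  0.1391] yaw -101.7 open 0.637 F [ 0.  -0.5 -2. ] grip 64.3
hole 0.457 -0.0132 0.0122 rel tcp -0.003 0.0008
top rel tcp 0.0088 slopes [-0.007 -0.   ] n 6124
24 [ 0.52438855 -0.24713522  0.08323207] [ 0.53798359 -0.23327468  0.08907483]
```

Request:
carry_out --plan '[[[0.01,-0.03,0,0,0,0,0.4],[0.02,-0.06,0,0,0,0,0.4],[0.03,-0.09,0,0,0,0,0.4],[0.04,-0.12,0,0,0,0,0.4],[0.05,-0.15,0,0,0,0,0.4]]]'

```text
time_s: 7.17
eef_pos: [0.511, -0.1656, 0.1397]
eef_rot: [-0.0, 0.995, -0.102, -0.001]
wrist_force: [0.7, 0.5, -1.6]
opening: 0.635
grasp_force: 64.3
```

Request:
carry_out --plan '[[[0.01,-0.03,0,0,0,0,0.4],[0.02,-0.06,0,0,0,0,0.4],[0.0242,-0.0762,0,0,0,0,0.4],[0.0242,-0.0762,0,0,0,0,0.4],[0.0242,-0.0762,0,0,0,0,0.4]]]'

```text
time_s: 7.58
eef_pos: [0.5348, -0.241, 0.1394]
eef_rot: [-0.001, 0.995, -0.103, -0.001]
wrist_force: [-0.3, 0.7, -2.3]
opening: 0.638
grasp_force: 64.3
```

Run:
```python
from h import *
c=snap('wrist','w3.png');o=st();p=o['eef_pos'];held(c,p,.005,.0125)
W=world(c);x,y,z=W[...,0],W[...,1],W[...,2]
P=W[(np.hypot(x-.533,y+.239)<.02)&(z>.07)&(z<.092)];print(len(P),P.min(0),P.max(0))
```

```text
t 7.63 tcp [ 0.5346 -0.24    0.1394] yaw -101.7 open 0.632 F [ 0.  -0.9 -1.4] grip 64.3
hole 0.5318 -0.2404 0.0123 rel tcp -0.0028 -0.0004
top rel tcp 0.0089 slopes [-0.006  0.001] n 6101
138 [ 0.53339725 -0.24832611  0.07023775] [ 0.54119626 -0.23132441  0.08200373]
```

View pics/w3.png

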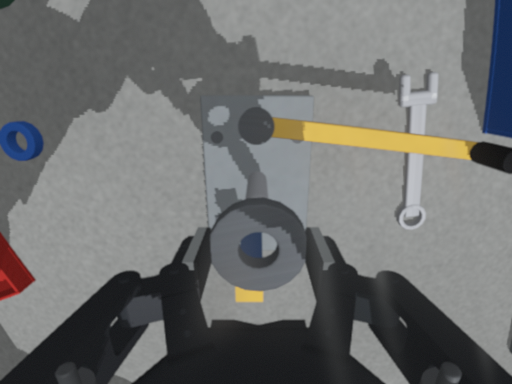

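The collar is over the post: the stalk at (257,190) runs under the ring and the hole is within 1 mm of its axis. The keeper is well clear. I'll lower it.

Request:
carry_out --plan '[[[-0.0005,0.0005,-0.02,0,0,0,0.4],[-0.0005,0.0005,-0.04,0,0,0,0.4],[-0.0005,0.0005,-0.055,0,0,0,0.4],[-0.0005,0.0005,-0.065,0,0,0,0.4],[-0.0005,0.0005,-0.07,0,0,0,0.4]]]'

```text
time_s: 8.05
eef_pos: [0.5341, -0.2386, 0.0692]
eef_rot: [-0.001, 0.995, -0.101, -0.001]
wrist_force: [-0.7, -0.1, -2.0]
opening: 0.636
grasp_force: 64.6
```

Request:
carry_out --plan '[[[0,0,-0.015,0,0,0,0.4],[0,0,-0.03,0,0,0,0.4],[0,0,-0.042,0,0,0,0.4],[0,0,-0.049,0,0,0,0.4],[0,0,-0.049,0,0,0,0.4]]]'

```text
time_s: 8.47
eef_pos: [0.5338, -0.239, 0.02]
eef_rot: [-0.001, 0.995, -0.102, -0.001]
wrist_force: [0.0, 0.8, -1.9]
opening: 0.64
grasp_force: 64.5
```

Request:
carry_out --plan '[[[0,0,-0.003,0,0,0,0.4],[0,0,-0.003,0,0,0,0.85],[0,0,-0.003,0,0,0,0.85],[0,0,-0.003,0,0,0,0.85],[0,0,-0.003,0,0,0,0.85]]]'

```text
time_s: 8.88
eef_pos: [0.5354, -0.2405, 0.0195]
eef_rot: [0.0, 0.995, -0.102, 0.001]
wrist_force: [-0.6, 0.3, -0.4]
opening: 0.853
grasp_force: 0.0
```

Request:
carry_out --plan '[[[0,0,0.02,0,0,0,0.85],[0,0,0.06,0,0,0,0.85],[0,0,0.1,0,0,0,0.85],[0,0,0.14,0,0,0,0.85],[0,0,0.18,0,0,0,0.85]]]'

```text
time_s: 9.3
eef_pos: [0.5346, -0.24, 0.201]
eef_rot: [0.0, 0.995, -0.102, 0.0]
wrist_force: [0.2, -1.0, 0.1]
opening: 0.85
grasp_force: 0.0
```

Run:
```python
from h import *
st()
for n in('wrist','top'):
    c=snap(n);print(n)
    try: print(ring(c,(.532,-.239),.018,.03,.035))
    except Exception: print('-')
c=snap('top')
for g in((.603,.193),(.585,.323),(.52,.178),(.49,.31),(.624,-.001)): 
    M=masks(c); 
    W=world(c);m=(np.hypot(W[...,0]-g[0],W[...,1]-g[1])<.06)&(M['yellow']|M['blue'])
    if m.sum()>10: (x,y),r=cv2.minEnclosingCircle(W[m][:,:2].astype(np.float32)); print(g,m.sum(),round(x,4),round(y,4),round(r,4))
```

```text
t 9.3 tcp [ 0.5346 -0.24    0.201 ] yaw -101.7 open 0.85 F [ 0.2 -1.   0.1] grip 0.0
wrist
{'n': 1209, 'z': 0.0237, 'circ': (0.5316, -0.2388, 0.029), 'mid': array([ 0.5329, -0.2389]), 'span': array([0.0528, 0.054 ])}
top
{'n': 217, 'z': 0.0237, 'circ': (0.5328, -0.24, 0.0292), 'mid': array([ 0.5316, -0.2386]), 'span': array([0.0547, 0.0531])}
(0.603, 0.193) 98 0.6012 0.1926 0.0216
(0.585, 0.323) 102 0.5828 0.3245 0.0216
(0.52, 0.178) 97 0.5185 0.1776 0.0212
(0.49, 0.31) 100 0.4892 0.3103 0.0216
(0.624, -0.001) 67 0.6256 -0.0007 0.0186
```

Request:
carry_out --plan '[[[-0.002,0.035,0,0,0,0,0.8],[-0.003,0.07,0,0,0,0.1,0.8],[-0.004,0.105,0,0,0,0.2,0.8],[-0.006,0.14,0,0,0,0.3,0.8],[-0.007,0.18,0,0,0,0.384,0.8]]]'

```text
time_s: 9.87
eef_pos: [0.5266, -0.0589, 0.1972]
eef_rot: [-0.0, 0.996, 0.092, -0.001]
wrist_force: [1.4, 0.6, 0.2]
opening: 0.801
grasp_force: 0.0
```

Request:
carry_out --plan '[[[-0.002,0.04,0,0,0,0,0.8],[-0.004,0.08,0,0,0,0,0.8],[-0.006,0.12,0,0,0,0,0.8],[-0.008,0.16,0,0,0,0,0.8],[-0.009,0.2,0,0,0,0,0.8]]]'

```text
time_s: 10.28
eef_pos: [0.5174, 0.1418, 0.1974]
eef_rot: [-0.0, 0.996, 0.09, -0.001]
wrist_force: [0.0, 0.3, -0.8]
opening: 0.801
grasp_force: 0.0
```

Request:
carry_out --plan '[[[0,0.02,0,0,0,0,0.8],[0,0.038,-0.02,0,0,0,0.8],[0,0.038,-0.04,0,0,0,0.8],[0,0.038,-0.05,0,0,0,0.8],[0,0.038,-0.05,0,0,0,0.8]]]'

```text
time_s: 10.7
eef_pos: [0.516, 0.1776, 0.1448]
eef_rot: [0.0, 0.996, 0.09, -0.004]
wrist_force: [0.0, -0.7, -0.7]
opening: 0.801
grasp_force: 0.0
```

```bash
cat >> h.py <<'E'
def brass(c,g,rad=.05,k='yellow'):
    W=world(c);m=(c['z_map']>.02)&(np.hypot(W[...,0]-g[0],W[...,1]-g[1])<rad)&masks(c)[k]&(W[...,2]<.05);P=W[m]
    if len(P)<20: print('none');return
    zt=np.percentile(P[:,2],70);(x,y),r=cv2.minEnclosingCircle(P[P[:,2]>zt-.004][:,:2].astype(np.float32)); print(k,len(P),'c',round(x,4),round(y,4),round(r,4),'ztop',round(float(zt),4))
E
python3 - <<'E'
from h import *
st();brass(snap('wrist','w4.png'),(.5185,.178))
E
```

```text
t 10.7 tcp [0.516  0.1776 0.1448] yaw -79.6 open 0.801 F [ 0.  -0.7 -0.7] grip 0.0
yellow 664 c 0.5184 0.1795 0.0234 ztop 0.0141
```

View pics/w4.png

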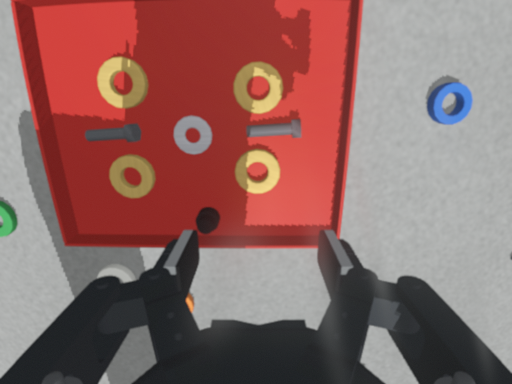

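Request:
carry_out --plan '[[[0,0.0008,-0.035,0,0,0,0.8],[0,0.0008,-0.07,0,0,0,0.8],[0,0.0008,-0.09,0,0,0,0.8],[0,0.0008,-0.105,0,0,0,0.8],[0,0.0008,-0.115,0,0,0,0.8]]]'

```text
time_s: 11.17
eef_pos: [0.5186, 0.1778, 0.0326]
eef_rot: [0.0, 0.996, 0.089, -0.001]
wrist_force: [-0.3, -0.0, 0.8]
opening: 0.8
grasp_force: 0.0
```

Request:
carry_out --plan '[[[0,0,-0.008,0,0,0,0.8],[0,0,-0.016,0,0,0,0.8],[0,0,-0.022,0,0,0,0.8],[0,0,-0.022,0,0,0,0.8],[0,0,-0.022,0,0,0,0.8]]]'

```text
time_s: 11.58
eef_pos: [0.5191, 0.1787, 0.012]
eef_rot: [-0.0, 0.996, 0.09, 0.0]
wrist_force: [0.3, 0.0, -0.1]
opening: 0.802
grasp_force: 0.0
```

Request:
carry_out --plan '[[[0,0,-0.004,0,0,0,0.8],[0,0,-0.004,0,0,0,0.3],[0,0,-0.004,0,0,0,0.3],[0,0,-0.004,0,0,0,0.3],[0,0,-0.004,0,0,0,0.3]]]'

```text
time_s: 12.0
eef_pos: [0.5192, 0.1788, 0.0084]
eef_rot: [0.0, 0.996, 0.09, 0.0]
wrist_force: [-1.6, -0.4, 5.5]
opening: 0.515
grasp_force: 60.3
```

Request:
carry_out --plan '[[[0,0,0,0,0,0,0.3],[0,0,0.02,0,0,0,0.3],[0,0,0.06,0,0,0,0.3],[0,0,0.1,0,0,0,0.3],[0,0,0.14,0,0,0,0.3]]]'

```text
time_s: 12.42
eef_pos: [0.518, 0.1787, 0.1487]
eef_rot: [-0.0, 0.996, 0.09, -0.001]
wrist_force: [0.4, -1.1, -1.1]
opening: 0.516
grasp_force: 61.5
```

Request:
carry_out --plan '[[[0.0,-0.03,0,0,0,0,0.3],[0.0,-0.06,0,0,0,0,0.3],[0,-0.09,0,0,0,0,0.3],[0,-0.09,0,0,0,0,0.3],[0,-0.09,0,0,0,0,0.3]]]'

```text
time_s: 12.83
eef_pos: [0.5188, 0.0876, 0.1477]
eef_rot: [-0.0, 0.996, 0.089, 0.0]
wrist_force: [0.4, -0.4, 0.1]
opening: 0.509
grasp_force: 61.5
```

Run:
```python
from h import *
o=st();c=snap('wrist','w5.png');held(c,o['eef_pos'],.003,.011)
```

```text
t 12.83 tcp [0.5188 0.0876 0.1477] yaw -79.8 open 0.509 F [ 0.4 -0.4  0.1] grip 61.5
hole 0.5181 0.0882 0.0126 rel tcp -0.0008 0.0006
top rel tcp 0.0052 slopes [ 0.006 -0.   ] n 3676
```

Request:
carry_out --plan '[[[0.001,-0.035,0,0,0,-0.08,0.3],[0.003,-0.07,0,0,0,-0.16,0.3],[0.005,-0.105,0,0,0,-0.24,0.3],[0.007,-0.14,0,0,0,-0.32,0.3],[0.008,-0.175,0,0,0,-0.384,0.3]]]'

```text
time_s: 13.3
eef_pos: [0.5271, -0.0863, 0.1475]
eef_rot: [-0.0, 0.995, -0.103, 0.0]
wrist_force: [0.7, -0.2, -1.4]
opening: 0.511
grasp_force: 61.5
```

Request:
carry_out --plan '[[[0.001,-0.035,0,0,0,0,0.3],[0.002,-0.07,0,0,0,0,0.3],[0.003,-0.105,0,0,0,0,0.3],[0.004,-0.14,0,0,0,0,0.3],[0.005,-0.152,0,0,0,0,0.3]]]'

```text
time_s: 13.72
eef_pos: [0.5324, -0.2417, 0.1476]
eef_rot: [0.001, 0.995, -0.102, 0.0]
wrist_force: [-0.5, 0.5, 0.5]
opening: 0.514
grasp_force: 61.6
```

Request:
carry_out --plan '[[[0,0,0,0,0,0,0.3],[0,0,-0.015,0,0,0,0.3],[0,0,-0.03,0,0,0,0.3],[0,0,-0.038,0,0,0,0.3],[0,0,-0.038,0,0,0,0.3]]]'

```text
time_s: 14.13
eef_pos: [0.5307, -0.2354, 0.1071]
eef_rot: [-0.001, 0.995, -0.101, -0.002]
wrist_force: [-0.1, -0.0, -1.8]
opening: 0.514
grasp_force: 61.5
```

Run:
```python
from h import *
o=st();c=snap('wrist','w6.png');held(c,o['eef_pos'],.003,.011)
W=world(c);x,y,z=W[...,0],W[...,1],W[...,2]
P=W[(np.hypot(x-.533,y+.239)<.014)&(z>.03)&(z<.09)];print(len(P),P.min(0),P.max(0))
```

```text
t 14.13 tcp [ 0.5307 -0.2354  0.1071] yaw -101.6 open 0.514 F [-0.1 -0.  -1.8] grip 61.5
hole 0.53 -0.2346 0.0126 rel tcp -0.0007 0.0007
top rel tcp 0.0052 slopes [0.001 0.   ] n 3667
444 [ 0.52205123 -0.24847658  0.03004215] [ 0.54126441 -0.22902573  0.08693966]
```

Request:
carry_out --plan '[[[0,0,0,0,0,0,0.3],[0,0,0,0,0,0,0.3],[0,0,0,0,0,0,0.3],[0,0,-0.008,0,0,0,0.3],[0,0,-0.016,0,0,0,0.3]]]'

```text
time_s: 14.6
eef_pos: [0.5325, -0.2387, 0.0941]
eef_rot: [0.001, 0.995, -0.102, 0.001]
wrist_force: [-0.3, 0.6, -0.3]
opening: 0.516
grasp_force: 61.6
```

Request:
carry_out --plan '[[[0,0,-0.01,0,0,0,0.3],[0,0,-0.02,0,0,0,0.3],[0,0,-0.03,0,0,0,0.3],[0,0,-0.04,0,0,0,0.3],[0,0,-0.05,0,0,0,0.3]]]'

```text
time_s: 15.02
eef_pos: [0.5315, -0.2381, 0.0421]
eef_rot: [-0.0, 0.995, -0.102, -0.0]
wrist_force: [0.2, 0.4, -1.0]
opening: 0.512
grasp_force: 61.6
```

Request:
carry_out --plan '[[[0,0,-0.006,0,0,0,0.3],[0,0,-0.01,0,0,0,0.3],[0,0,-0.01,0,0,0,0.8],[0,0,-0.01,0,0,0,0.8],[0,0,-0.01,0,0,0,0.8]]]'

```text
time_s: 15.43
eef_pos: [0.5323, -0.2386, 0.0343]
eef_rot: [0.0, 0.995, -0.102, 0.001]
wrist_force: [-0.4, -0.1, 0.7]
opening: 0.799
grasp_force: 0.0
```

Request:
carry_out --plan '[[[0,0,0.02,0,0,0,0.8],[0,0,0.055,0,0,0,0.8],[0,0,0.09,0,0,0,0.8],[0,0,0.13,0,0,0,0.8],[0,0,0.15,0,0,0,0.8]]]'

```text
time_s: 15.85
eef_pos: [0.5339, -0.2396, 0.1898]
eef_rot: [0.002, 0.995, -0.102, 0.003]
wrist_force: [0.3, -0.5, 0.8]
opening: 0.8
grasp_force: 0.0
```

Request:
carry_out --plan '[[[0.006,0.035,0,0,0,0,0.8],[0.011,0.07,0,0,0,0.1,0.8],[0.017,0.105,0,0,0,0.2,0.8],[0.022,0.14,0,0,0,0.3,0.8],[0.028,0.175,0,0,0,0.384,0.8]]]'

```text
time_s: 16.27
eef_pos: [0.5601, -0.0618, 0.1848]
eef_rot: [0.0, 0.996, 0.092, 0.001]
wrist_force: [0.8, 0.7, 0.1]
opening: 0.8
grasp_force: 0.0
```

Request:
carry_out --plan '[[[0.006,0.038,0,0,0,0,0.8],[0.012,0.076,0,0,0,0,0.8],[0.019,0.114,0,0,0,0,0.8],[0.025,0.15,0,0,0,0,0.8],[0.031,0.187,0,0,0,0,0.8]]]'

```text
time_s: 16.68
eef_pos: [0.5912, 0.1257, 0.1848]
eef_rot: [0.0, 0.996, 0.09, 0.001]
wrist_force: [0.3, -1.4, -0.4]
opening: 0.797
grasp_force: 0.0
```

Request:
carry_out --plan '[[[0.006,0.035,0,0,0,0,0.8],[0.0105,0.07,0,0,0,0,0.8],[0.0105,0.07,-0.02,0,0,0,0.8],[0.0105,0.07,-0.05,0,0,0,0.8],[0.0105,0.07,-0.05,0,0,0,0.8]]]'

```text
time_s: 17.1
eef_pos: [0.5978, 0.1943, 0.1288]
eef_rot: [0.0, 0.996, 0.091, -0.004]
wrist_force: [-1.4, -1.3, -1.7]
opening: 0.802
grasp_force: 0.0
```

Run:
```python
from h import *
st();brass(snap('wrist'),(.6015,.1927));c=snap('top');W=world(c)
P=W[(np.hypot(W[...,0]-.532,W[...,1]+.239)<.03)&(W[...,2]<.06)&(W[...,2]>.028)];print(len(P),np.median(P,0),cv2.minEnclosingCircle(P[:,:2].astype(np.float32)))
brass(c,(.49,.31));brass(c,(.583,.324))
```

```text
t 17.1 tcp [0.5978 0.1943 0.1288] yaw -79.6 open 0.802 F [-1.4 -1.3 -1.7] grip 0.0
yellow 642 c 0.6012 0.1935 0.0236 ztop 0.0139
166 [ 0.52772423 -0.23278407  0.0339874 ] ((0.5297625064849854, -0.24024127423763275), 0.02620520070195198)
none
yellow 102 c 0.583 0.3229 0.0218 ztop 0.0145
```

Request:
carry_out --plan '[[[0,0.0005,-0.03,0,0,0,0.8],[0,0.0005,-0.06,0,0,0,0.8],[0,0.0005,-0.08,0,0,0,0.8],[0,0.0005,-0.095,0,0,0,0.8],[0,0.0005,-0.105,0,0,0,0.8]]]'

```text
time_s: 17.62
eef_pos: [0.602, 0.1936, 0.029]
eef_rot: [-0.0, 0.996, 0.089, 0.0]
wrist_force: [-0.7, -0.6, -0.2]
opening: 0.803
grasp_force: 0.0
```

Request:
carry_out --plan '[[[0,0,-0.007,0,0,0,0.8],[0,0,-0.014,0,0,0,0.8],[0,0,-0.018,0,0,0,0.8],[0,0,-0.018,0,0,0,0.8],[0,0,-0.018,0,0,0,0.8]]]'

```text
time_s: 18.03
eef_pos: [0.6018, 0.1943, 0.0113]
eef_rot: [-0.0, 0.996, 0.09, 0.0]
wrist_force: [1.4, -0.8, 0.8]
opening: 0.792
grasp_force: 0.0
```

Request:
carry_out --plan '[[[0,0,-0.003,0,0,0,0.8],[0,0,-0.003,0,0,0,0.3],[0,0,-0.003,0,0,0,0.3],[0,0,-0.003,0,0,0,0.3],[0,0,-0.003,0,0,0,0.3]]]'

```text
time_s: 18.45
eef_pos: [0.6016, 0.1943, 0.0088]
eef_rot: [0.0, 0.996, 0.09, 0.0]
wrist_force: [-3.6, -0.2, 6.6]
opening: 0.51
grasp_force: 60.0
```

Request:
carry_out --plan '[[[0,0,0,0,0,0,0.3],[0,0,0.02,0,0,0,0.3],[0,0,0.06,0,0,0,0.3],[0,0,0.1,0,0,0,0.3],[0,0,0.14,0,0,0,0.3]]]'

```text
time_s: 18.87
eef_pos: [0.6006, 0.1942, 0.1487]
eef_rot: [0.0, 0.996, 0.09, -0.001]
wrist_force: [0.6, 1.3, -0.7]
opening: 0.51
grasp_force: 61.2
```

Request:
carry_out --plan '[[[-0.005,-0.035,0,0,0,-0.08,0.3],[-0.01,-0.07,0,0,0,-0.16,0.3],[-0.016,-0.105,0,0,0,-0.24,0.3],[-0.022,-0.14,0,0,0,-0.32,0.3],[-0.028,-0.175,0,0,0,-0.384,0.3]]]'

```text
time_s: 19.28
eef_pos: [0.5727, 0.0179, 0.1479]
eef_rot: [0.0, 0.995, -0.103, 0.0]
wrist_force: [0.5, -0.3, -0.3]
opening: 0.51
grasp_force: 61.2
```

Request:
carry_out --plan '[[[-0.006,-0.035,0,0,0,0,0.3],[-0.012,-0.07,0,0,0,0,0.3],[-0.018,-0.105,0,0,0,0,0.3],[-0.024,-0.14,0,0,0,0,0.3],[-0.03,-0.17,0,0,0,0,0.3]]]'

```text
time_s: 19.7
eef_pos: [0.5428, -0.1529, 0.1479]
eef_rot: [0.0, 0.995, -0.102, 0.0]
wrist_force: [0.2, 0.0, -0.7]
opening: 0.506
grasp_force: 61.2
```

Request:
carry_out --plan '[[[-0.006,-0.035,0,0,0,0,0.3],[-0.011,-0.07,0,0,0,0,0.3],[-0.0115,-0.0885,0,0,0,0,0.3],[-0.0115,-0.0885,0,0,0,0,0.3],[-0.0115,-0.0885,0,0,0,0,0.3]]]'

```text
time_s: 20.12
eef_pos: [0.5315, -0.2401, 0.1476]
eef_rot: [-0.0, 0.995, -0.103, -0.0]
wrist_force: [0.1, 0.5, -1.2]
opening: 0.509
grasp_force: 61.2
```

```bash
cat >> h.py <<'E'
def over(fn=None):
    o=st();c=snap('wrist',fn);held(c,o['eef_pos'],.002,.013)
E
python3 -c "
from h import *
over('w7.png')"
```

```text
t 20.12 tcp [ 0.5315 -0.2401  0.1476] yaw -101.8 open 0.509 F [ 0.1  0.5 -1.2] grip 61.2
hole 0.531 -0.2399 0.0126 rel tcp -0.0005 0.0003
top rel tcp 0.0047 slopes [ 0.007 -0.003] n 3807
```

Request:
carry_out --plan '[[[0.0005,0.0005,-0.015,0,0,0,0.3],[0.0005,0.0005,-0.03,0,0,0,0.3],[0.0005,0.0005,-0.045,0,0,0,0.3],[0.0005,0.0005,-0.053,0,0,0,0.3],[0.0005,0.0005,-0.058,0,0,0,0.3]]]'

```text
time_s: 20.58
eef_pos: [0.5318, -0.2368, 0.0883]
eef_rot: [-0.001, 0.995, -0.101, -0.001]
wrist_force: [1.0, 0.5, 0.1]
opening: 0.508
grasp_force: 61.2
```

Request:
carry_out --plan '[[[0,0,-0.01,0,0,0,0.3],[0,0,-0.02,0,0,0,0.3],[0,0,-0.03,0,0,0,0.3],[0,0,-0.04,0,0,0,0.3],[0,0,-0.046,0,0,0,0.3]]]'

```text
time_s: 21.0
eef_pos: [0.5318, -0.2384, 0.042]
eef_rot: [-0.0, 0.995, -0.102, -0.001]
wrist_force: [-0.4, 0.3, -1.7]
opening: 0.508
grasp_force: 61.2
```

Request:
carry_out --plan '[[[0,0,0,0,0,0,0.3],[0,0,0,0,0,0,0.8],[0,0,0,0,0,0,0.8],[0,0,0,0,0,0,0.8],[0,0,0,0,0,0,0.8]]]'

```text
time_s: 21.42
eef_pos: [0.5328, -0.2392, 0.0444]
eef_rot: [0.0, 0.995, -0.102, 0.001]
wrist_force: [-0.4, 0.7, 0.3]
opening: 0.799
grasp_force: 0.0
```

Request:
carry_out --plan '[[[0,0,0.02,0,0,0,0.8],[0,0,0.055,0,0,0,0.8],[0,0,0.09,0,0,0,0.8],[0,0,0.13,0,0,0,0.8],[0,0,0.14,0,0,0,0.8]]]'

```text
time_s: 21.83
eef_pos: [0.5354, -0.2408, 0.1914]
eef_rot: [0.003, 0.995, -0.102, 0.005]
wrist_force: [1.7, -1.2, 0.5]
opening: 0.798
grasp_force: 0.0
```

Request:
carry_out --plan '[[[-0.003,0.036,0,0,0,0,0.8],[-0.006,0.072,0,0,0,0.1,0.8],[-0.009,0.108,0,0,0,0.2,0.8],[-0.012,0.144,0,0,0,0.3,0.8],[-0.014,0.18,0,0,0,0.384,0.8]]]'

```text
time_s: 22.25
eef_pos: [0.518, -0.0574, 0.184]
eef_rot: [0.0, 0.996, 0.092, 0.0]
wrist_force: [-0.2, 0.8, -0.4]
opening: 0.799
grasp_force: 0.0
```

Request:
carry_out --plan '[[[-0.003,0.038,0,0,0,0,0.8],[-0.006,0.076,0,0,0,0,0.8],[-0.009,0.114,0,0,0,0,0.8],[-0.012,0.152,0,0,0,0,0.8],[-0.014,0.19,0,0,0,0,0.8]]]'

```text
time_s: 22.67
eef_pos: [0.5039, 0.133, 0.1841]
eef_rot: [0.0, 0.996, 0.09, 0.001]
wrist_force: [1.5, -0.2, -1.0]
opening: 0.8
grasp_force: 0.0
```

Request:
carry_out --plan '[[[-0.003,0.038,0,0,0,0,0.8],[-0.006,0.076,0,0,0,0,0.8],[-0.009,0.114,0,0,0,0,0.8],[-0.012,0.152,0,0,0,0,0.8],[-0.015,0.1795,0,0,0,0,0.8]]]'

```text
time_s: 23.08
eef_pos: [0.4888, 0.3138, 0.1841]
eef_rot: [-0.0, 0.996, 0.091, 0.001]
wrist_force: [0.6, 0.4, -0.3]
opening: 0.802
grasp_force: 0.0
```

Request:
carry_out --plan '[[[0,0,0,0,0,0,0.8],[0,0,-0.02,0,0,0,0.8],[0,0,-0.04,0,0,0,0.8],[0,0,-0.05,0,0,0,0.8],[0,0,-0.05,0,0,0,0.8]]]'

```text
time_s: 23.5
eef_pos: [0.4875, 0.3097, 0.1309]
eef_rot: [0.001, 0.996, 0.09, -0.002]
wrist_force: [0.4, -0.2, 0.7]
opening: 0.805
grasp_force: 0.0
```

Run:
```python
from h import *
st();brass(snap('wrist','w8.png'),(.489,.3105));c=snap('top');W=world(c)
P=W[(np.hypot(W[...,0]-.532,W[...,1]+.239)<.03)&(W[...,2]<.06)&(W[...,2]>.038)];print(len(P),np.median(P,0),cv2.minEnclosingCircle(P[:,:2].astype(np.float32)))
```

```text
t 23.5 tcp [0.4875 0.3097 0.1309] yaw -79.7 open 0.805 F [ 0.4 -0.2  0.7] grip 0.0
yellow 1205 c 0.489 0.3122 0.0232 ztop 0.0141
165 [ 0.53051197 -0.23501477  0.04382491] ((0.5330229997634888, -0.2395191788673401), 0.024697106331586838)
```

Request:
carry_out --plan '[[[0,0.001,-0.03,0,0,0,0.8],[0,0.001,-0.06,0,0,0,0.8],[0,0.001,-0.08,0,0,0,0.8],[0,0.001,-0.095,0,0,0,0.8],[0,0.001,-0.105,0,0,0,0.8]]]'

```text
time_s: 24.02
eef_pos: [0.4896, 0.3115, 0.0282]
eef_rot: [0.0, 0.996, 0.09, -0.0]
wrist_force: [-0.6, -0.1, 0.4]
opening: 0.798
grasp_force: 0.0
```

Request:
carry_out --plan '[[[0,0,-0.007,0,0,0,0.8],[0,0,-0.014,0,0,0,0.8],[0,0,-0.018,0,0,0,0.8],[0,0,-0.02,0,0,0,0.8],[0,0,-0.02,0,0,0,0.8]]]'

```text
time_s: 24.43
eef_pos: [0.4896, 0.3118, 0.0088]
eef_rot: [-0.0, 0.996, 0.09, 0.0]
wrist_force: [-1.4, -1.3, -0.3]
opening: 0.8
grasp_force: 0.0
```

Request:
carry_out --plan '[[[0,0,-0.001,0,0,0,0.8],[0,0,-0.001,0,0,0,0.3],[0,0,-0.001,0,0,0,0.3],[0,0,-0.001,0,0,0,0.3],[0,0,-0.001,0,0,0,0.3]]]'

```text
time_s: 24.85
eef_pos: [0.4898, 0.312, 0.0087]
eef_rot: [-0.0, 0.996, 0.09, 0.0]
wrist_force: [-1.6, -1.1, 5.3]
opening: 0.513
grasp_force: 60.1
```

Request:
carry_out --plan '[[[0,0,0,0,0,0,0.3],[0,0,0.02,0,0,0,0.3],[0,0,0.06,0,0,0,0.3],[0,0,0.1,0,0,0,0.3],[0,0,0.14,0,0,0,0.3]]]'

```text
time_s: 25.27
eef_pos: [0.4886, 0.3115, 0.1489]
eef_rot: [0.0, 0.996, 0.09, -0.001]
wrist_force: [0.8, 1.7, -1.6]
opening: 0.514
grasp_force: 61.4
```

Request:
carry_out --plan '[[[0.003,-0.036,0,0,0,-0.08,0.3],[0.006,-0.072,0,0,0,-0.16,0.3],[0.009,-0.108,0,0,0,-0.24,0.3],[0.012,-0.144,0,0,0,-0.32,0.3],[0.014,-0.18,0,0,0,-0.384,0.3]]]'

```text
time_s: 25.68
eef_pos: [0.5032, 0.1303, 0.148]
eef_rot: [-0.0, 0.995, -0.103, 0.0]
wrist_force: [-0.4, 0.3, -0.3]
opening: 0.514
grasp_force: 61.4
```

Request:
carry_out --plan '[[[0.003,-0.038,0,0,0,0,0.3],[0.006,-0.076,0,0,0,0,0.3],[0.009,-0.114,0,0,0,0,0.3],[0.012,-0.152,0,0,0,0,0.3],[0.014,-0.19,0,0,0,0,0.3]]]'

```text
time_s: 26.1
eef_pos: [0.5172, -0.0601, 0.148]
eef_rot: [0.0, 0.995, -0.102, 0.0]
wrist_force: [0.4, 1.0, -1.7]
opening: 0.514
grasp_force: 61.4
```

Request:
carry_out --plan '[[[0.003,-0.038,0,0,0,0,0.3],[0.006,-0.076,0,0,0,0,0.3],[0.009,-0.114,0,0,0,0,0.3],[0.012,-0.152,0,0,0,0,0.3],[0.015,-0.1805,0,0,0,0,0.3]]]'

```text
time_s: 26.52
eef_pos: [0.5321, -0.242, 0.1479]
eef_rot: [0.0, 0.995, -0.102, 0.0]
wrist_force: [0.1, -0.4, -0.1]
opening: 0.512
grasp_force: 61.4
```

Request:
carry_out --plan '[[[0,0,0,0,0,0,0.3],[0,0,0,0,0,0,0.3],[0,0,-0.01,0,0,0,0.3],[0,0,-0.02,0,0,0,0.3],[0,0,-0.02,0,0,0,0.3]]]'

```text
time_s: 26.93
eef_pos: [0.5307, -0.2363, 0.1245]
eef_rot: [-0.001, 0.995, -0.101, -0.002]
wrist_force: [-0.3, 1.1, -0.8]
opening: 0.51
grasp_force: 61.4
```

```bash
python3 -c "
from h import *
over('w9.png')"
```

```text
t 26.93 tcp [ 0.5307 -0.2363  0.1245] yaw -101.6 open 0.51 F [-0.3  1.1 -0.8] grip 61.4
hole 0.5297 -0.2362 0.0125 rel tcp -0.001 0.0
top rel tcp 0.0049 slopes [ 0.007 -0.002] n 3826
```

Request:
carry_out --plan '[[[0.0005,0,0,0,0,0,0.3],[0.0005,0,0,0,0,0,0.3],[0.0005,0,-0.01,0,0,0,0.3],[0.0005,0,-0.02,0,0,0,0.3],[0.0005,0,-0.03,0,0,0,0.3]]]'

```text
time_s: 27.4
eef_pos: [0.5328, -0.2386, 0.0967]
eef_rot: [0.0, 0.995, -0.102, 0.0]
wrist_force: [0.1, -0.5, -0.9]
opening: 0.514
grasp_force: 61.4
```

Request:
carry_out --plan '[[[0,0,-0.01,0,0,0,0.3],[0,0,-0.02,0,0,0,0.3],[0,0,-0.03,0,0,0,0.3],[0,0,-0.04,0,0,0,0.3],[0,0,-0.046,0,0,0,0.3]]]'

```text
time_s: 27.82
eef_pos: [0.5321, -0.2384, 0.0498]
eef_rot: [-0.0, 0.995, -0.102, -0.001]
wrist_force: [0.6, 0.1, -1.3]
opening: 0.513
grasp_force: 61.4
```

Request:
carry_out --plan '[[[0,0,0,0,0,0,0.3],[0,0,0,0,0,0,0.8],[0,0,0,0,0,0,0.8],[0,0,0,0,0,0,0.8],[0,0,0,0,0,0,0.8]]]'

```text
time_s: 28.23
eef_pos: [0.5334, -0.2391, 0.0525]
eef_rot: [0.0, 0.995, -0.102, 0.001]
wrist_force: [-0.7, 0.0, -0.2]
opening: 0.804
grasp_force: 0.0
```

Request:
carry_out --plan '[[[0,0,0.02,0,0,0,0.8],[0,0,0.055,0,0,0,0.8],[0,0,0.09,0,0,0,0.8],[0,0,0.12,0,0,0,0.8],[0,0,0.13,0,0,0,0.8]]]'

```text
time_s: 28.65
eef_pos: [0.5353, -0.2404, 0.1879]
eef_rot: [0.002, 0.995, -0.102, 0.004]
wrist_force: [0.4, 0.1, 0.3]
opening: 0.799
grasp_force: 0.0
```

Run:
```python
from h import *
st();c=snap('wrist');W=world(c);x,y,z=W[...,0],W[...,1],W[...,2]
P=W[(np.hypot(x-.532,y+.239)<.03)&(z>.045)&(z<.06)];print(len(P),np.median(P,0),cv2.minEnclosingCircle(P[:,:2].astype(np.float32)))
c=snap('top');brass(c,(.583,.323));brass(c,(.6255,-.0007),k='blue')
```

```text
t 28.65 tcp [ 0.5353 -0.2404  0.1879] yaw -101.7 open 0.799 F [0.4 0.1 0.3] grip 0.0
1094 [ 0.53709991 -0.23897433  0.05358775] ((0.5310912728309631, -0.23768743872642517), 0.023878147825598717)
yellow 110 c 0.5831 0.3244 0.022 ztop 0.0144
blue 69 c 0.6254 -0.0007 0.019 ztop 0.0148
```

Request:
carry_out --plan '[[[0.003,0.036,0,0,0,0,0.8],[0.006,0.072,0,0,0,0.1,0.8],[0.01,0.109,0,0,0,0.2,0.8],[0.013,0.147,0,0,0,0.3,0.8],[0.016,0.185,0,0,0,0.384,0.8]]]'

```text
time_s: 29.17
eef_pos: [0.5474, -0.0519, 0.1793]
eef_rot: [-0.001, 0.996, 0.092, -0.002]
wrist_force: [1.0, 0.4, -0.5]
opening: 0.801
grasp_force: 0.0
```

Request:
carry_out --plan '[[[0.003,0.038,0,0,0,0,0.8],[0.006,0.076,0,0,0,0,0.8],[0.01,0.114,0,0,0,0,0.8],[0.014,0.152,0,0,0,0,0.8],[0.017,0.19,0,0,0,0,0.8]]]'

```text
time_s: 29.58
eef_pos: [0.5645, 0.1381, 0.1793]
eef_rot: [-0.0, 0.996, 0.09, -0.002]
wrist_force: [1.6, -0.2, 0.7]
opening: 0.802
grasp_force: 0.0
```

Request:
carry_out --plan '[[[0.003,0.038,0,0,0,0,0.8],[0.006,0.076,0,0,0,0,0.8],[0.01,0.114,0,0,0,0,0.8],[0.014,0.152,0,0,0,0,0.8],[0.0175,0.188,0,0,0,0,0.8]]]'

```text
time_s: 30.0
eef_pos: [0.5819, 0.326, 0.1789]
eef_rot: [0.0, 0.996, 0.09, -0.002]
wrist_force: [0.5, -0.1, -0.0]
opening: 0.799
grasp_force: 0.0
```

Request:
carry_out --plan '[[[0,0,0,0,0,0,0.8],[0,0,-0.02,0,0,0,0.8],[0,0,-0.04,0,0,0,0.8],[0,0,-0.05,0,0,0,0.8],[0,0,-0.05,0,0,0,0.8]]]'

```text
time_s: 30.42
eef_pos: [0.5802, 0.323, 0.1263]
eef_rot: [0.001, 0.996, 0.09, -0.004]
wrist_force: [-1.2, -1.0, -0.4]
opening: 0.799
grasp_force: 0.0
```

Run:
```python
from h import *
st();brass(snap('wrist'),(.583,.324))
```

```text
t 30.42 tcp [0.5802 0.323  0.1263] yaw -79.7 open 0.799 F [-1.2 -1.  -0.4] grip 0.0
yellow 1251 c 0.5837 0.3257 0.0234 ztop 0.0141
```

Request:
carry_out --plan '[[[0.001,0.001,-0.03,0,0,0,0.8],[0.001,0.001,-0.06,0,0,0,0.8],[0.001,0.001,-0.08,0,0,0,0.8],[0.001,0.001,-0.095,0,0,0,0.8],[0.001,0.001,-0.102,0,0,0,0.8]]]'

```text
time_s: 30.88
eef_pos: [0.5836, 0.3246, 0.0279]
eef_rot: [0.0, 0.996, 0.09, -0.001]
wrist_force: [-0.6, -0.7, -0.2]
opening: 0.799
grasp_force: 0.0
```

Request:
carry_out --plan '[[[0,0,-0.007,0,0,0,0.8],[0,0,-0.014,0,0,0,0.8],[0,0,-0.017,0,0,0,0.8],[0,0,-0.017,0,0,0,0.8],[0,0,-0.017,0,0,0,0.8]]]'

```text
time_s: 31.3
eef_pos: [0.5848, 0.3254, 0.0134]
eef_rot: [-0.0, 0.996, 0.09, 0.001]
wrist_force: [-0.6, 0.4, 0.3]
opening: 0.797
grasp_force: 0.0
```

Request:
carry_out --plan '[[[0,0,-0.003,0,0,0,0.8],[0,0,-0.003,0,0,0,0.8],[0,0,-0.003,0,0,0,0.3],[0,0,-0.003,0,0,0,0.3],[0,0,-0.003,0,0,0,0.3]]]'

```text
time_s: 31.72
eef_pos: [0.5847, 0.3255, 0.0109]
eef_rot: [-0.0, 0.996, 0.09, 0.0]
wrist_force: [-3.8, -1.9, 7.0]
opening: 0.491
grasp_force: 59.8
```

Request:
carry_out --plan '[[[0,0,0,0,0,0,0.3],[0,0,0.02,0,0,0,0.3],[0,0,0.06,0,0,0,0.3],[0,0,0.1,0,0,0,0.3],[0,0,0.14,0,0,0,0.3]]]'

```text
time_s: 32.13
eef_pos: [0.5837, 0.325, 0.1508]
eef_rot: [0.0, 0.996, 0.09, -0.001]
wrist_force: [-0.8, 0.6, 0.5]
opening: 0.301
grasp_force: 0.0
```

Request:
carry_out --plan '[[[-0.003,-0.036,0,0,0,-0.08,0.3],[-0.006,-0.072,0,0,0,-0.16,0.3],[-0.01,-0.108,0,0,0,-0.24,0.3],[-0.013,-0.147,0,0,0,-0.32,0.3],[-0.017,-0.185,0,0,0,-0.384,0.3]]]'

```text
time_s: 32.55
eef_pos: [0.567, 0.1388, 0.1501]
eef_rot: [-0.0, 0.995, -0.103, 0.0]
wrist_force: [1.0, -0.3, 0.1]
opening: 0.299
grasp_force: 0.0
```

Request:
carry_out --plan '[[[-0.003,-0.038,0,0,0,0,0.3],[-0.006,-0.076,0,0,0,0,0.3],[-0.01,-0.114,0,0,0,0,0.3],[-0.014,-0.152,0,0,0,0,0.3],[-0.017,-0.19,0,0,0,0,0.3]]]'

```text
time_s: 32.97
eef_pos: [0.5498, -0.0515, 0.15]
eef_rot: [0.0, 0.995, -0.102, 0.0]
wrist_force: [-0.4, 0.1, -1.0]
opening: 0.304
grasp_force: 0.0
```

Request:
carry_out --plan '[[[-0.003,-0.038,0,0,0,0,0.3],[-0.006,-0.076,0,0,0,0,0.3],[-0.01,-0.114,0,0,0,0,0.3],[-0.014,-0.152,0,0,0,0,0.3],[-0.018,-0.1895,0,0,0,0,0.3]]]'

```text
time_s: 33.38
eef_pos: [0.5319, -0.2413, 0.1501]
eef_rot: [0.0, 0.995, -0.102, 0.0]
wrist_force: [0.5, -0.3, -0.5]
opening: 0.299
grasp_force: 0.0
```

Request:
carry_out --plan '[[[0,0,0,0,0,0,0.3],[0,0,0,0,0,0,0.3],[0,0,0,0,0,0,0.3],[0,0,0,0,0,0,0.3],[0,0,0,0,0,0,0.3]]]'

```text
time_s: 33.8
eef_pos: [0.5325, -0.2377, 0.1496]
eef_rot: [-0.0, 0.995, -0.101, -0.0]
wrist_force: [0.2, -0.3, -0.1]
opening: 0.3
grasp_force: 0.0
```

```bash
python3 -c "
from h import *
over()"
```

```text
t 33.8 tcp [ 0.5325 -0.2377  0.1496] yaw -101.6 open 0.3 F [ 0.2 -0.3 -0.1] grip 0.0
top rel tcp 0.0088 slopes [ 0.039 -0.007] n 430
```

The fourth spacer slipped because the grip was about 2 mm too high. I'll go back, look again and retry.

Request:
carry_out --plan '[[[0.003,0.036,0.01,0,0,0,0.8],[0.006,0.072,0.02,0,0,0.1,0.8],[0.01,0.109,0.02,0,0,0.2,0.8],[0.013,0.147,0.02,0,0,0.3,0.8],[0.016,0.185,0.02,0,0,0.384,0.8]]]'

```text
time_s: 34.27
eef_pos: [0.5483, -0.0517, 0.1701]
eef_rot: [0.0, 0.996, 0.093, 0.0]
wrist_force: [0.0, 0.1, 0.0]
opening: 0.8
grasp_force: 0.0
```

Request:
carry_out --plan '[[[0.003,0.038,0,0,0,0,0.8],[0.006,0.076,0,0,0,0,0.8],[0.01,0.114,0,0,0,0,0.8],[0.014,0.152,0,0,0,0,0.8],[0.017,0.19,0,0,0,0,0.8]]]'

```text
time_s: 34.68
eef_pos: [0.5649, 0.1388, 0.1699]
eef_rot: [0.0, 0.996, 0.091, 0.0]
wrist_force: [0.4, -0.2, -1.3]
opening: 0.8
grasp_force: 0.0
```

Request:
carry_out --plan '[[[0.003,0.038,0,0,0,0,0.8],[0.006,0.076,0,0,0,0,0.8],[0.01,0.114,0,0,0,0,0.8],[0.014,0.152,0,0,0,0,0.8],[0.0185,0.189,0,0,0,0,0.8]]]'

```text
time_s: 35.1
eef_pos: [0.5827, 0.328, 0.1697]
eef_rot: [-0.0, 0.996, 0.091, 0.0]
wrist_force: [0.5, 0.7, 1.0]
opening: 0.797
grasp_force: 0.0
```

Request:
carry_out --plan '[[[0,0,0,0,0,0,0.8],[0,0,0,0,0,0,0.8],[0,0,0,0,0,0,0.8],[0,0,0,0,0,0,0.8],[0,0,0,0,0,0,0.8]]]'

```text
time_s: 35.52
eef_pos: [0.5838, 0.3236, 0.1697]
eef_rot: [0.0, 0.996, 0.089, -0.0]
wrist_force: [0.5, -0.0, -0.5]
opening: 0.796
grasp_force: 0.0
```

Run:
```python
from h import *
st();c=snap('wrist','w10.png');brass(c,(.583,.324),.06);W=world(c);m=masks(c)['yellow']&(np.hypot(W[...,0]-.583,W[...,1]-.324)<.06);P=W[m];A=np.c_[P[:,:2]-P[:,:2].mean(0),np.ones(len(P))];print(np.linalg.lstsq(A,P[:,2],rcond=None)[0])
```

```text
t 35.52 tcp [0.5838 0.3236 0.1697] yaw -79.7 open 0.796 F [ 0.5 -0.  -0.5] grip 0.0
yellow 558 c 0.5662 0.3715 0.0232 ztop 0.014
[-0.00360859 -0.00084672  0.01345865]
```

View pics/w10.png

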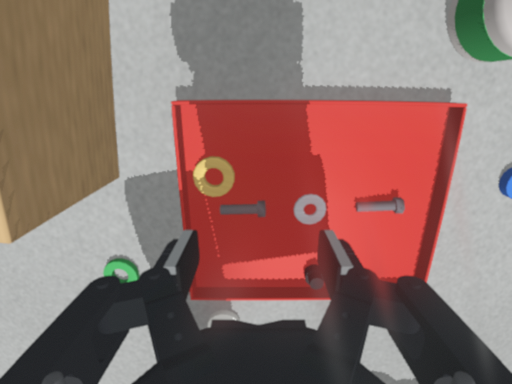

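The wrist view shows the fourth spacer now lying flat by the tray's side wall at (214,176). The bolt at (242,209) is below it, so I'll compute clearances for a slightly tilted grasp across the tray.

Run:
```python
from h import *
c=dict(np.load('/tmp/wrist.npz'));W=world(c);t=snap('top');brass(t,(.566,.3715));WT=world(t)
for ang in(-25,-20,-15,-10,-7,-4,0,4):
    u=np.array([np.cos(np.radians(ang)),np.sin(np.radians(ang))]);v=np.array([-u[1],u[0]])
    out=[]
    for s in(1,-1):
        d=W[...,:2]-np.array([.5662,.3715]);a=d@u*s;b=d@v
        m=(W[...,2]>.0075)&(a>.026)&(a<.05)&(abs(b)<.03)&(c['z_map']>.1)
        B=b[m]; out.append((round(B[B<0].max(initial=-.03)*1e3,1),round(B[B>0].min(initial=.03)*1e3,1)))
    print(ang,out)
m=(WT[...,2]>.06)&(WT[...,1]>.35)&(WT[...,0]>.4)&(WT[...,0]<.75)&(t['z_map']>0);P=WT[m];print(len(P),P[:,1].min(),np.percentile(P[:,2],95))
print(get_obs()['q'].round(2))
```

```text
yellow 80 c 0.5659 0.371 0.022 ztop 0.0148
-25 [(np.float64(-0.4), np.float64(30.0)), (np.float64(-25.7), np.float64(7.4))]
-20 [(np.float64(-2.7), np.float64(30.0)), (np.float64(-23.2), np.float64(11.4))]
-15 [(np.float64(-6.0), np.float64(30.0)), (np.float64(-20.4), np.float64(15.2))]
-10 [(np.float64(-10.1), np.float64(30.0)), (np.float64(-17.5), np.float64(19.0))]
-7 [(np.float64(-30.0), np.float64(30.0)), (np.float64(-15.7), np.float64(21.3))]
-4 [(np.float64(-30.0), np.float64(30.0)), (np.float64(-13.8), np.float64(23.6))]
0 [(np.float64(-30.0), np.float64(30.0)), (np.float64(-11.3), np.float64(26.3))]
4 [(np.float64(-30.0), np.float64(30.0)), (np.float64(-8.7), np.float64(29.6))]
4956 0.35000546008441363 0.5419851065904358
[ 0.33  0.44  1.41 -0.    1.3   1.72]
```

Run:
```python
from h import *
c=dict(np.load('/tmp/wrist.npz'));W=world(c)
P=W[0:240:1,0:125].reshape(-1,3);z=c['z_map'][0:240,0:125].ravel();P=P[(z>.02)&(P[:,2]>.04)]
print(len(P),P.min(0),P.max(0))
for x0 in np.arange(.46,.76,.04):
    Q=P[(P[:,0]>x0)&(P[:,0]<x0+.04)]
    if len(Q): print(round(x0,2),Q[:,1].min().round(3),Q[:,2].max().round(3))
```

```text
20743 [0.53983633 0.48666094 0.04001998] [0.71959024 0.50614357 0.16081842]
0.5 0.49 0.139
0.54 0.487 0.161
0.58 0.49 0.158
0.62 0.494 0.149
0.66 0.498 0.142
0.7 0.502 0.111
```

Request:
carry_out --plan '[[[-0.004,0.01,0,0,0,0.11,0.72],[-0.008,0.02,0,0,0,0.22,0.72],[-0.012,0.03,0,0,0,0.33,0.72],[-0.016,0.04,0,0,0,0.44,0.72],[-0.018,0.0465,0,0,0,0.55,0.72]]]'

```text
time_s: 36.03
eef_pos: [0.5656, 0.3712, 0.1698]
eef_rot: [-0.0, 0.933, 0.359, 0.0]
wrist_force: [0.1, -0.2, -0.1]
opening: 0.719
grasp_force: 0.0
```

Request:
carry_out --plan '[[[0,0,0,0,0,0.12,0.72],[0,0,0,0,0,0.24,0.72],[0,0,0,0,0,0.36,0.72],[0,0,-0.01,0,0,0.48,0.72],[0,0,-0.02,0,0,0.6,0.72]]]'

```text
time_s: 36.45
eef_pos: [0.5668, 0.3707, 0.1506]
eef_rot: [0.0, 0.785, 0.619, 0.001]
wrist_force: [-0.2, 0.5, -0.7]
opening: 0.722
grasp_force: 0.0
```

Request:
carry_out --plan '[[[0,0,-0.02,0,0,0.12,0.72],[0,0,-0.04,0,0,0.136,0.72],[0,0,-0.06,0,0,0.136,0.72],[0,0,-0.07,0,0,0.136,0.72],[0,0,-0.07,0,0,0.136,0.72]]]'

```text
time_s: 36.87
eef_pos: [0.5641, 0.3697, 0.0766]
eef_rot: [-0.001, 0.743, 0.669, -0.003]
wrist_force: [-0.2, -0.8, 0.1]
opening: 0.721
grasp_force: 0.0
```

Run:
```python
from h import *
st();c=snap('wrist','w11.png');brass(c,(.566,.3713),.06)
```

```text
t 36.87 tcp [0.5641 0.3697 0.0766] yaw -6.1 open 0.721 F [-0.2 -0.8  0.1] grip 0.0
yellow 1870 c 0.5645 0.3735 0.0237 ztop 0.0141
```

View pics/w11.png

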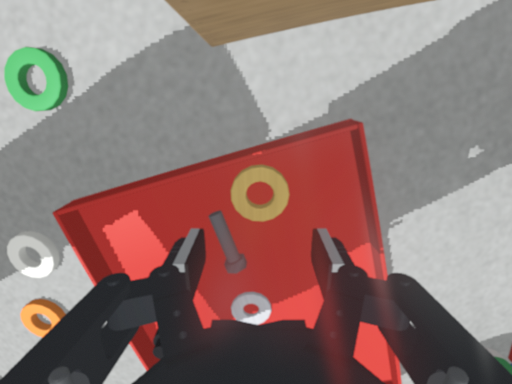

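Request:
carry_out --plan '[[[0,0.002,-0.015,0,0,0,0.72],[0,0.002,-0.03,0,0,0,0.72],[0,0.002,-0.043,0,0,0,0.72],[0,0.002,-0.05,0,0,0,0.72],[0,0.002,-0.052,0,0,0,0.72]]]'

```text
time_s: 37.33
eef_pos: [0.5642, 0.3726, 0.0249]
eef_rot: [-0.001, 0.743, 0.669, -0.002]
wrist_force: [-0.4, -0.3, 0.4]
opening: 0.719
grasp_force: 0.0
```

Request:
carry_out --plan '[[[0,0,-0.007,0,0,0,0.72],[0,0,-0.014,0,0,0,0.72],[0,0,-0.017,0,0,0,0.72],[0,0,-0.017,0,0,0,0.72],[0,0,-0.017,0,0,0,0.72]]]'

```text
time_s: 37.75
eef_pos: [0.5658, 0.3732, 0.0106]
eef_rot: [-0.0, 0.743, 0.669, -0.0]
wrist_force: [-0.1, 0.6, -0.1]
opening: 0.718
grasp_force: 0.0
```

Request:
carry_out --plan '[[[0,0,-0.003,0,0,0,0.72],[0,0,-0.003,0,0,0,0.72],[0,0,-0.003,0,0,0,0.3],[0,0,-0.003,0,0,0,0.3],[0,0,-0.003,0,0,0,0.3]]]'

```text
time_s: 38.17
eef_pos: [0.5664, 0.3735, 0.0084]
eef_rot: [0.0, 0.743, 0.669, 0.001]
wrist_force: [0.3, 0.5, 3.0]
opening: 0.514
grasp_force: 61.3
```

Request:
carry_out --plan '[[[0,0,0,0,0,0,0.3],[0,0,0.01,0,0,0,0.3],[0,0,0.03,0,0,0,0.3],[0,0,0.04,0,0,0,0.3],[0,0,0.04,0,0,0,0.3]]]'

```text
time_s: 38.58
eef_pos: [0.5679, 0.3742, 0.0511]
eef_rot: [0.001, 0.743, 0.669, 0.003]
wrist_force: [1.6, 0.9, 0.1]
opening: 0.506
grasp_force: 61.2
```

```bash
python3 -c "
from h import *
over()"
```

```text
t 38.58 tcp [0.5679 0.3742 0.0511] yaw -6.0 open 0.506 F [1.6 0.9 0.1] grip 61.2
hole 0.567 0.3745 0.0124 rel tcp -0.0008 0.0003
top rel tcp 0.0054 slopes [0.004 0.005] n 3868
```

Request:
carry_out --plan '[[[0,0,0.02,0,0,0,0.3],[0,0,0.045,0,0,-0.09,0.3],[0,0,0.07,0,0,-0.18,0.3],[0,-0.01,0.095,0,0,-0.27,0.3],[-0.002,-0.04,0.1,0,0,-0.37,0.3]]]'

```text
time_s: 39.05
eef_pos: [0.5657, 0.3367, 0.1521]
eef_rot: [0.0, 0.854, 0.521, 0.004]
wrist_force: [1.5, -0.1, -0.1]
opening: 0.51
grasp_force: 61.4
```

Request:
carry_out --plan '[[[-0.002,-0.038,0,0,0,-0.1,0.3],[-0.004,-0.076,0,0,0,-0.2,0.3],[-0.006,-0.114,0,0,0,-0.3,0.3],[-0.008,-0.152,0,0,0,-0.4,0.3],[-0.01,-0.19,0,0,0,-0.5,0.3]]]'

```text
time_s: 39.47
eef_pos: [0.5527, 0.1416, 0.1466]
eef_rot: [-0.0, 0.957, 0.292, -0.001]
wrist_force: [1.4, -0.5, -0.6]
opening: 0.516
grasp_force: 61.4
```

Request:
carry_out --plan '[[[-0.002,-0.038,0,0,0,-0.1,0.3],[-0.004,-0.076,0,0,0,-0.2,0.3],[-0.006,-0.114,0,0,0,-0.3,0.3],[-0.008,-0.152,0,0,0,-0.4,0.3],[-0.01,-0.19,0,0,0,-0.5,0.3]]]'

```text
time_s: 39.88
eef_pos: [0.5428, -0.0484, 0.1468]
eef_rot: [-0.0, 0.999, 0.046, -0.001]
wrist_force: [1.0, -0.7, -1.6]
opening: 0.513
grasp_force: 61.4
```

Request:
carry_out --plan '[[[-0.002,-0.038,0,0,0,-0.1,0.3],[-0.004,-0.076,0,0,0,-0.2,0.3],[-0.006,-0.114,0,0,0,-0.3,0.3],[-0.009,-0.152,0,0,0,-0.3,0.3],[-0.0115,-0.1925,0,0,0,-0.3,0.3]]]'

```text
time_s: 40.3
eef_pos: [0.5313, -0.2404, 0.1466]
eef_rot: [-0.001, 0.995, -0.102, -0.001]
wrist_force: [0.7, 0.4, -1.1]
opening: 0.516
grasp_force: 61.4
```

Request:
carry_out --plan '[[[0,0,0,0,0,0,0.3],[0,0,0,0,0,0,0.3],[0,0,0,0,0,0,0.3],[0,0,0,0,0,0,0.3],[0,0,0,0,0,0,0.3]]]'

```text
time_s: 40.72
eef_pos: [0.5323, -0.2376, 0.1472]
eef_rot: [-0.0, 0.995, -0.101, -0.0]
wrist_force: [0.5, -0.5, -0.5]
opening: 0.509
grasp_force: 61.5
```

```bash
python3 -c "
from h import *
over()"
```

```text
t 40.72 tcp [ 0.5323 -0.2376  0.1472] yaw -101.6 open 0.509 F [ 0.5 -0.5 -0.5] grip 61.5
hole 0.532 -0.2366 0.0128 rel tcp -0.0004 0.001
top rel tcp 0.0052 slopes [ 0.005 -0.002] n 3876
```

Request:
carry_out --plan '[[[0,-0.0015,-0.012,0,0,0,0.3],[0,-0.0015,-0.024,0,0,0,0.3],[0,-0.0015,-0.036,0,0,0,0.3],[0,-0.0015,-0.044,0,0,0,0.3],[0,-0.0015,-0.052,0,0,0,0.3]]]'

```text
time_s: 41.18
eef_pos: [0.5316, -0.2401, 0.0936]
eef_rot: [-0.001, 0.995, -0.102, -0.001]
wrist_force: [0.7, -0.4, -0.7]
opening: 0.51
grasp_force: 61.5
```

Request:
carry_out --plan '[[[0,0,-0.008,0,0,0,0.3],[0,0,-0.016,0,0,0,0.3],[0,0,-0.024,0,0,0,0.3],[0,0,-0.03,0,0,0,0.3],[0,0,-0.034,0,0,0,0.3]]]'

```text
time_s: 41.6
eef_pos: [0.532, -0.2406, 0.0606]
eef_rot: [-0.0, 0.995, -0.102, -0.0]
wrist_force: [-0.8, -0.4, -2.1]
opening: 0.514
grasp_force: 61.5
```

Request:
carry_out --plan '[[[0,0,0,0,0,0,0.3],[0,0,0,0,0,0,0.8],[0,0,0,0,0,0,0.8],[0,0,0,0,0,0,0.8],[0,0,0,0,0,0,0.8]]]'

```text
time_s: 42.02
eef_pos: [0.5327, -0.2411, 0.0623]
eef_rot: [0.0, 0.995, -0.102, 0.001]
wrist_force: [0.3, 0.1, 0.2]
opening: 0.804
grasp_force: 0.0
```

Request:
carry_out --plan '[[[0,0,0.02,0,0,0,0.8],[0,0,0.055,0,0,0,0.8],[0,0,0.09,0,0,0,0.8],[0,0,0.12,0,0,0,0.8],[0,0,0.12,0,0,0,0.8]]]'

```text
time_s: 42.43
eef_pos: [0.5359, -0.2432, 0.1897]
eef_rot: [0.003, 0.995, -0.102, 0.006]
wrist_force: [1.0, -0.2, 0.6]
opening: 0.8
grasp_force: 0.0
```

Run:
```python
from h import *
st();c=snap('wrist');W=world(c);x,y,z=W[...,0],W[...,1],W[...,2]
P=W[(np.hypot(x-.532,y+.239)<.03)&(z>.055)&(z<.069)];print(len(P),np.median(P,0),cv2.minEnclosingCircle(P[:,:2].astype(np.float32)))
brass(c,(.6255,-.0007),k='blue');c=snap('top');brass(c,(.6255,-.0007),k='blue')
```

```text
t 42.43 tcp [ 0.5359 -0.2432  0.1897] yaw -101.7 open 0.8 F [ 1.  -0.2  0.6] grip 0.0
1218 [ 0.53657779 -0.24168275  0.06358312] ((0.5318533182144165, -0.2400382161140442), 0.024051465094089508)
blue 830 c 0.6246 -0.0024 0.0209 ztop 0.0134
blue 71 c 0.6249 -0.0017 0.0193 ztop 0.0149
```

Request:
carry_out --plan '[[[0.013,0.034,0,0,0,0,0.75],[0.026,0.068,0,0,0,0,0.75],[0.039,0.102,0,0,0,0,0.75],[0.052,0.136,0,0,0,0,0.75],[0.065,0.17,0,0,0,0,0.75]]]'

```text
time_s: 42.95
eef_pos: [0.5965, -0.0689, 0.1796]
eef_rot: [-0.0, 0.995, -0.102, -0.002]
wrist_force: [0.4, -0.5, -0.0]
opening: 0.75
grasp_force: 0.0
```

Request:
carry_out --plan '[[[0.013,0.034,0,0,0,0,0.75],[0.0275,0.068,0,0,0,0,0.75],[0.0275,0.068,0,0,0,0,0.75],[0.0275,0.068,-0.03,0,0,0,0.75],[0.0275,0.068,-0.05,0,0,0,0.75]]]'

```text
time_s: 43.37
eef_pos: [0.6241, -0.0018, 0.1293]
eef_rot: [0.0, 0.995, -0.101, -0.001]
wrist_force: [-0.4, 0.0, -1.9]
opening: 0.748
grasp_force: 0.0
```

Run:
```python
from h import *
st();c=snap('wrist');brass(c,(.6248,-.002),k='blue')
```

```text
t 43.37 tcp [ 0.6241 -0.0018  0.1293] yaw -101.6 open 0.748 F [-0.4  0.  -1.9] grip 0.0
blue 845 c 0.6257 -0.0014 0.0201 ztop 0.014
```

Request:
carry_out --plan '[[[0.001,0.0005,-0.03,0,0,0,0.75],[0.001,0.0005,-0.06,0,0,0,0.75],[0.001,0.0005,-0.085,0,0,0,0.75],[0.001,0.0005,-0.1,0,0,0,0.75],[0.001,0.0005,-0.107,0,0,0,0.75]]]'

```text
time_s: 43.83
eef_pos: [0.6227, -0.0022, 0.0207]
eef_rot: [-0.0, 0.995, -0.102, -0.003]
wrist_force: [-1.1, -0.2, -0.3]
opening: 0.751
grasp_force: 0.0
```

Request:
carry_out --plan '[[[0,0,-0.007,0,0,0,0.75],[0,0,-0.014,0,0,0,0.75],[0,0,-0.017,0,0,0,0.75],[0,0,-0.017,0,0,0,0.75],[0,0,-0.017,0,0,0,0.75]]]'

```text
time_s: 44.25
eef_pos: [0.6264, -0.0024, 0.0084]
eef_rot: [0.0, 0.995, -0.102, 0.001]
wrist_force: [-0.9, 0.2, 1.1]
opening: 0.747
grasp_force: 0.0
```

Request:
carry_out --plan '[[[0,0,-0.003,0,0,0,0.75],[0,0,-0.003,0,0,0,0.75],[0,0,-0.003,0,0,0,0.25],[0,0,-0.003,0,0,0,0.25],[0,0,-0.003,0,0,0,0.25]]]'

```text
time_s: 44.67
eef_pos: [0.6264, -0.0024, 0.0056]
eef_rot: [0.0, 0.995, -0.102, 0.001]
wrist_force: [-1.4, -0.3, 5.1]
opening: 0.451
grasp_force: 60.3
```

Request:
carry_out --plan '[[[0,0,0,0,0,0,0.25],[0,0,0.02,0,0,0,0.25],[0,0,0.06,0,0,0,0.25],[0,0,0.1,0,0,0,0.25],[0,0,0.14,0,0,0,0.25]]]'

```text
time_s: 45.08
eef_pos: [0.625, -0.0021, 0.1454]
eef_rot: [-0.0, 0.995, -0.102, -0.001]
wrist_force: [1.4, 0.3, -0.2]
opening: 0.449
grasp_force: 60.4
```

Request:
carry_out --plan '[[[-0.013,-0.034,0,0,0,0,0.25],[-0.026,-0.068,0,0,0,0,0.25],[-0.039,-0.102,0,0,0,0,0.25],[-0.052,-0.136,0,0,0,0,0.25],[-0.065,-0.17,0,0,0,0,0.25]]]'

```text
time_s: 45.5
eef_pos: [0.5599, -0.1734, 0.1447]
eef_rot: [0.0, 0.995, -0.101, 0.0]
wrist_force: [1.2, -0.0, 0.1]
opening: 0.456
grasp_force: 60.4
```

Request:
carry_out --plan '[[[-0.013,-0.034,0,0,0,0,0.25],[-0.0285,-0.068,0,0,0,0,0.25],[-0.0285,-0.068,0,0,0,0,0.25],[-0.0285,-0.068,0,0,0,0,0.25],[-0.0285,-0.068,0,0,0,0,0.25]]]'

```text
time_s: 45.92
eef_pos: [0.5322, -0.24, 0.1444]
eef_rot: [-0.0, 0.995, -0.102, -0.0]
wrist_force: [0.6, 0.6, 0.2]
opening: 0.453
grasp_force: 60.5
```

```bash
python3 -c "
from h import *
over('w12.png')"
```

```text
t 45.92 tcp [ 0.5322 -0.24    0.1444] yaw -101.7 open 0.453 F [0.6 0.6 0.2] grip 60.5
hole 0.5318 -0.2398 0.0114 rel tcp -0.0004 0.0001
top rel tcp 0.008 slopes [-0.002  0.001] n 3138
```

Request:
carry_out --plan '[[[0,0.0005,-0.012,0,0,0,0.25],[0,0.0005,-0.024,0,0,0,0.25],[0,0.0005,-0.036,0,0,0,0.25],[0,0.0005,-0.044,0,0,0,0.25],[0,0.0005,-0.05,0,0,0,0.25]]]'

```text
time_s: 46.38
eef_pos: [0.5315, -0.2386, 0.0923]
eef_rot: [-0.001, 0.995, -0.101, -0.001]
wrist_force: [0.5, -0.2, -0.2]
opening: 0.453
grasp_force: 60.5
```

Request:
carry_out --plan '[[[0,0,-0.006,0,0,0,0.25],[0,0,-0.012,0,0,0,0.25],[0,0,-0.018,0,0,0,0.25],[0,0,-0.0225,0,0,0,0.25],[0,0,-0.0225,0,0,0,0.25]]]'

```text
time_s: 46.8
eef_pos: [0.5318, -0.2395, 0.071]
eef_rot: [-0.0, 0.995, -0.102, -0.001]
wrist_force: [0.4, 0.0, -0.4]
opening: 0.45
grasp_force: 60.5
```

Request:
carry_out --plan '[[[0,0,0,0,0,0,0.25],[0,0,0,0,0,0,0.75],[0,0,0,0,0,0,0.75],[0,0,0,0,0,0,0.75],[0,0,0,0,0,0,0.75]]]'

```text
time_s: 47.22
eef_pos: [0.5325, -0.2399, 0.0725]
eef_rot: [0.0, 0.995, -0.102, 0.0]
wrist_force: [-0.5, 0.4, 0.3]
opening: 0.747
grasp_force: 0.0
```

Request:
carry_out --plan '[[[0,0,0.02,0,0,0,0.75],[0,0,0.055,0,0,0,0.75],[0,0,0.09,0,0,0,0.75],[0,0,0.12,0,0,0,0.75],[0,0,0.12,0,0,0,0.75]]]'

```text
time_s: 47.63
eef_pos: [0.5358, -0.2421, 0.2]
eef_rot: [0.003, 0.995, -0.102, 0.005]
wrist_force: [0.1, 0.1, 0.5]
opening: 0.749
grasp_force: 0.0
```

Run:
```python
from h import *
st();c=snap('wrist','w13.png');W=world(c);x,y,z=W[...,0],W[...,1],W[...,2]
P=W[(np.hypot(x-.532,y+.239)<.025)&masks(c)['blue']&(z>.07)&(z<.084)];print(len(P),np.median(P,0),cv2.minEnclosingCircle(P[:,:2].astype(np.float32)))
for n in('wrist','scene'):
    c=snap(n);W=world(c);P=W[(W[...,2]>.122)&(W[...,2]<.135)&(W[...,0]>.5)&(W[...,0]<.6)&(W[...,1]<-.35)&(W[...,1]>-.45)];print(n,len(P),P.min(0) if len(P) else '',P.max(0) if len(P) else '')
```

```text
t 47.63 tcp [ 0.5358 -0.2421  0.2   ] yaw -101.7 open 0.749 F [0.1 0.1 0.5] grip 0.0
811 [ 0.53300757 -0.23943022  0.07757694] ((0.5313302278518677, -0.239179328083992), 0.020380735397338867)
wrist 369 [ 0.53821344 -0.41254495  0.12208349] [ 0.55402383 -0.39549665  0.13076052]
scene 26 [ 0.54220124 -0.41281394  0.12219097] [ 0.55675787 -0.39886736  0.13177084]
```

Request:
carry_out --plan '[[[0,-0.03,0,0,0,0.12,0.6],[0,-0.06,0,0,0,0.24,0.6],[0.005,-0.09,0,0,0,0.36,0.6],[0.01,-0.12,0,0,0,0.48,0.6],[0.015,-0.15,0,0,0,0.6,0.6]]]'

```text
time_s: 48.2
eef_pos: [0.5465, -0.3903, 0.1896]
eef_rot: [-0.002, 0.98, 0.2, -0.001]
wrist_force: [1.0, -0.5, 0.2]
opening: 0.601
grasp_force: 0.0
```

Request:
carry_out --plan '[[[0,-0.0155,0,0,0,0.12,0.6],[0,-0.0155,0,0,0,0.24,0.6],[0,-0.0155,0,0,0,0.36,0.6],[0,-0.0155,0,0,0,0.48,0.6],[0,-0.0155,0,0,0,0.6,0.6]]]'

```text
time_s: 48.62
eef_pos: [0.5463, -0.4046, 0.1892]
eef_rot: [-0.002, 0.877, 0.48, -0.001]
wrist_force: [-0.1, 0.1, 0.3]
opening: 0.6
grasp_force: 0.0
```

Request:
carry_out --plan '[[[0,0,0,0,0,0.12,0.6],[0,0,0,0,0,0.24,0.6],[0,0,0,0,0,0.263,0.6],[0,0,-0.01,0,0,0.263,0.6],[0,0,-0.02,0,0,0.263,0.6]]]'

```text
time_s: 49.03
eef_pos: [0.5472, -0.4052, 0.1708]
eef_rot: [-0.0, 0.809, 0.588, -0.0]
wrist_force: [-1.2, 0.1, -1.2]
opening: 0.6
grasp_force: 0.0
```

Run:
```python
from h import *
st();c=snap('wrist');W=world(c);P=W[(c['z_map']>.02)&(W[...,2]>.122)&(W[...,2]<.133)&(np.hypot(W[...,0]-.547,W[...,1]+.405)<.022)];print(len(P),P.min(0),P.max(0))
p=lambda a:.16*np.array([np.cos(np.radians(a)),np.sin(np.radians(a))])
a=252
for i in range(4): print([[*(p(a-5*k)-p(a)).round(3).tolist(),-round(np.radians(5*k),3)] for k in range(1,6)]);a-=25 if i<2 else 20
```

```text
t 49.03 tcp [ 0.5472 -0.4052  0.1708] yaw -18.0 open 0.6 F [-1.2  0.1 -1.2] grip 0.0
374 [ 0.53789098 -0.41218408  0.12211076] [ 0.55319897 -0.39668714  0.13060622]
[[-0.013, 0.005, np.float64(-0.087)], [-0.026, 0.011, np.float64(-0.175)], [-0.038, 0.018, np.float64(-0.262)], [-0.049, 0.026, np.float64(-0.349)], [-0.06, 0.035, np.float64(-0.436)]]
[[-0.01, 0.01, np.float64(-0.087)], [-0.019, 0.021, np.float64(-0.175)], [-0.027, 0.032, np.float64(-0.262)], [-0.033, 0.044, np.float64(-0.349)], [-0.039, 0.057, np.float64(-0.436)]]
[[-0.005, 0.013, np.float64(-0.087)], [-0.008, 0.027, np.float64(-0.175)], [-0.01, 0.04, np.float64(-0.262)], [-0.012, 0.054, np.float64(-0.349)], [-0.011, 0.068, np.float64(-0.436)]]
[[0.0, 0.014, np.float64(-0.087)], [0.001, 0.028, np.float64(-0.175)], [0.004, 0.042, np.float64(-0.262)], [0.008, 0.055, np.float64(-0.349)], [0.013, 0.068, np.float64(-0.436)]]
```

Request:
carry_out --plan '[[[0,0,-0.02,0,0,0,0.6],[0,0,-0.04,0,0,0,0.6],[0,0,-0.055,0,0,0,0.6],[0,0,-0.061,0,0,0,0.6],[0,0,-0.061,0,0,0,0.6]]]'

```text
time_s: 49.5
eef_pos: [0.5459, -0.4038, 0.1079]
eef_rot: [-0.003, 0.809, 0.588, -0.0]
wrist_force: [-0.3, 0.1, 0.1]
opening: 0.605
grasp_force: 0.0
```

Request:
carry_out --plan '[[[-0.013,0.005,0,0,0,-0.087,0.6],[-0.026,0.011,0,0,0,-0.175,0.6],[-0.038,0.018,0,0,0,-0.262,0.6],[-0.049,0.026,0,0,0,-0.349,0.6],[-0.06,0.035,0,0,0,-0.436,0.6]]]'

```text
time_s: 49.92
eef_pos: [0.4874, -0.3708, 0.1124]
eef_rot: [0.001, 0.918, 0.398, 0.0]
wrist_force: [0.7, -1.3, 0.9]
opening: 0.602
grasp_force: 0.3
```

Request:
carry_out --plan '[[[-0.01,0.01,0,0,0,-0.087,0.6],[-0.019,0.021,0,0,0,-0.175,0.6],[-0.027,0.032,0,0,0,-0.262,0.6],[-0.033,0.044,0,0,0,-0.349,0.6],[-0.039,0.057,0,0,0,-0.436,0.6]]]'

```text
time_s: 50.33
eef_pos: [0.4485, -0.3139, 0.1125]
eef_rot: [0.001, 0.982, 0.19, 0.001]
wrist_force: [-0.1, -1.1, 0.8]
opening: 0.604
grasp_force: 0.3
```

Request:
carry_out --plan '[[[-0.005,0.013,0,0,0,-0.087,0.6],[-0.008,0.027,0,0,0,-0.175,0.6],[-0.01,0.04,0,0,0,-0.262,0.6],[-0.011,0.047,0,0,0,-0.32,0.6],[-0.012,0.054,0,0,0,-0.349,0.6]]]'

```text
time_s: 50.75
eef_pos: [0.4369, -0.2593, 0.1124]
eef_rot: [0.001, 1.0, 0.017, 0.001]
wrist_force: [0.3, -1.3, 0.7]
opening: 0.598
grasp_force: 0.3
```

Run:
```python
from h import *
st();c=snap('wrist');W=world(c);P=W[(c['z_map']>.02)&masks(c)['yellow']&(W[...,2]>.092)&(W[...,2]<.104)&(W[...,0]>.45)&(W[...,0]<.57)&(W[...,1]<-.15)]
print(len(P));l=cv2.fitLine(P[:,:2].astype(np.float32),cv2.DIST_HUBER,0,.01,.01).ravel();print(l,np.degrees(np.arctan2(l[1],l[0])))
```

```text
t 50.75 tcp [ 0.4369 -0.2593  0.1124] yaw -88.0 open 0.598 F [ 0.3 -1.3  0.7] grip 0.3
4713
[ 0.9903168   0.1388259   0.4951216  -0.26737735] 7.979911
```

Request:
carry_out --plan '[[[0,0.011,0,0,0,-0.07,0.6],[0.001,0.022,0,0,0,-0.14,0.6],[0.002,0.032,0,0,0,-0.2,0.6],[0.004,0.04,0,0,0,-0.25,0.6],[0.005,0.046,0,0,0,-0.29,0.6]]]'

```text
time_s: 51.22
eef_pos: [0.442, -0.2134, 0.1122]
eef_rot: [0.001, 0.992, -0.127, 0.001]
wrist_force: [0.5, -1.2, 0.4]
opening: 0.598
grasp_force: 0.2
```

Request:
carry_out --plan '[[[0,0.002,0,0,0,-0.01,0.6],[0.001,0.004,0,0,0,-0.02,0.6],[0.001,0.005,0,0,0,-0.03,0.6],[0.001,0.006,0,0,0,-0.035,0.6],[0.001,0.006,0,0,0,-0.035,0.6]]]'

```text
time_s: 51.63
eef_pos: [0.4424, -0.2075, 0.1113]
eef_rot: [0.0, 0.99, -0.143, 0.0]
wrist_force: [-1.3, 0.2, 0.4]
opening: 0.599
grasp_force: 0.1
```

```bash
cat > arm.py <<'E'
from h import *
st();c=snap('wrist','wa.png');W=world(c);P=W[(c['z_map']>.02)&masks(c)['yellow']&(W[...,2]>.092)&(W[...,2]<.1035)&(W[...,0]>.49)&(W[...,0]<.575)&(W[...,1]<-.15)]
print(len(P));l=cv2.fitLine(P[:,:2].astype(np.float32),cv2.DIST_HUBER,0,.01,.01).ravel();print(l,np.degrees(np.arctan2(l[1],l[0])))
E
python3 arm.py
```

```text
t 51.63 tcp [ 0.4424 -0.2075  0.1113] yaw -106.4 open 0.599 F [-1.3  0.2  0.4] grip 0.1
3402
[ 0.9839335  -0.17853528  0.5289885  -0.24055307] -10.284455
```

Request:
carry_out --plan '[[[0,0.001,0,0,0,0,0.6],[0,0.002,0,0,0,0,0.6],[0,0.003,0,0,0,0,0.6],[0,0.004,0,0,0,0,0.6],[0,0.004,0,0,0,0,0.6]]]'

```text
time_s: 52.1
eef_pos: [0.4422, -0.203, 0.111]
eef_rot: [-0.0, 0.99, -0.143, -0.0]
wrist_force: [-1.1, -0.3, -1.0]
opening: 0.597
grasp_force: 0.0
```

Request:
carry_out --plan '[[[0,0.001,0,0,0,0,0.6],[0,0.002,0,0,0,0,0.6],[0,0.003,0,0,0,0,0.6],[0,0.003,0,0,0,0,0.6],[0,0.003,0,0,0,0,0.6]]]'

```text
time_s: 52.52
eef_pos: [0.4424, -0.2022, 0.1112]
eef_rot: [0.002, 0.99, -0.143, 0.0]
wrist_force: [-0.3, -10.2, -3.9]
opening: 0.6
grasp_force: 4.5
```

```bash
python3 arm.py
```

```text
t 52.52 tcp [ 0.4424 -0.2022  0.1112] yaw -106.4 open 0.6 F [ -0.3 -10.2  -3.9] grip 4.5
3395
[ 0.97807574 -0.20824955  0.52841663 -0.23833133] -12.01979
```

Request:
carry_out --plan '[[[0,-0.004,0,0,0,0,0.6],[0,-0.01,0,0,0,0,0.6],[0,-0.014,0,0,0,0,0.6],[0,-0.014,0,0,0,0,0.6],[0,-0.014,0.005,0,0,0,0.6]]]'

```text
time_s: 52.98
eef_pos: [0.4417, -0.2139, 0.1154]
eef_rot: [-0.001, 0.99, -0.143, -0.001]
wrist_force: [0.2, -0.2, -0.6]
opening: 0.595
grasp_force: 0.0
```

Request:
carry_out --plan '[[[0,0,0.02,0,0,0,0.6],[0,0,0.05,0,0,0,0.6],[0,0,0.08,0,0,0,0.6],[0,0,0.1,0,0,0,0.6],[0,0,0.1,0,0,0,0.6]]]'

```text
time_s: 53.4
eef_pos: [0.4447, -0.2158, 0.2216]
eef_rot: [0.002, 0.99, -0.143, 0.004]
wrist_force: [0.7, 0.1, 0.4]
opening: 0.601
grasp_force: 0.0
```

```bash
python3 arm.py
python3 - <<'E'
from h import *
c=snap('scene');a=cv2.resize(c['pixels'][110:270,60:420,::-1],(800,356),interpolation=cv2.INTER_CUBIC);b=cv2.imread('pics/wa.png');b=cv2.resize(b[100:240],(800,219));cv2.imwrite('pics/final.png',np.vstack([a,b]))
E
```

```text
t 53.4 tcp [ 0.4447 -0.2158  0.2216] yaw -106.4 open 0.601 F [0.7 0.1 0.4] grip 0.0
1264
[ 0.9774286  -0.21126588  0.53415895 -0.23984182] -12.196546
```

View pics/final.png

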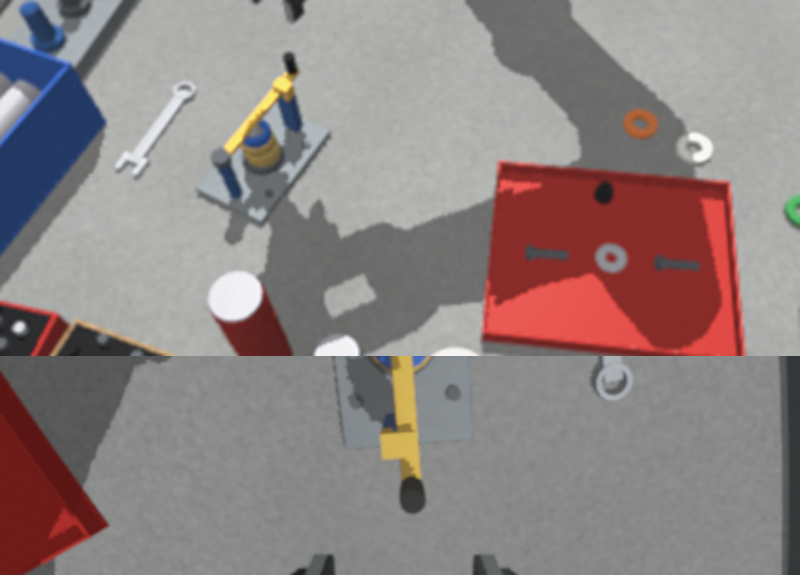

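The picture shows the stack complete under the shut keeper at (262,145). The arm sits in the catch fork at (285,85), the bolts, washer and fitting are still in the tray, and the gripper is clear. I'll hand it in.

```bash
python3 -c "
from h import *
print(hand_in())"
```

```text
the job is handed in; nothing more can be done
None
```

The job is handed in (no score came back): black collar, all four brass spacers and blue end collar are stacked flat on the post, the keeper is shut against its catch, and the other things look undisturbed; the fourth spacer slipped once, and the second grasp held.

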